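Pack the hat block and dye vials into the travelling case

ROBOT

A 6-joint arm with a two-finger parallel gripper is mounted at the origin on the work surface. World frame = base frame: x ahead of the robot, y to its left, z up, the work surface at z = 0. Lengths are in m, angles in degrees, forces in N, time in s.
With the tool pointing down it reaches from about 0.35 to 0.875 m from the base axis. Payload 4.2 kg.
Tool frame: the origin (TCP) lies between the finger pads; the fingertips stand 25 mm ahead of it and the grasp point (between the pads) lies 6 mm ahead of it (r.tips_ahead is the distance from the TCP to the fingertips, in m); z points along the fingers, y is the direction in which the jaws open and shut (so a half turn about z gives the same grasp; the last joint's range is limited). The gripper opens to 87 mm and grips with 3 to 60 N. Pads are 19 mm wide; open, the fingers measure 117 mm over their backs; the gripper's body (75 mm by 190 mm) begins 51 mm behind the grasp point.
Start: joints at [-53.251, 22.042, 0.453, 0, -68.411, -14.817], TCP at [0.233, -0.58, 0.248] pointing down, gripper open.
Joint ranges: [-179.83, 179.83], [-69.29, 118.12], [-61.27, 80.66], [-181.25, 117.63], [-171.15, -9.14], [-177.46, 177.46]. Speed limits (degrees/s): [159.86, 159.86, 180, 180, 180, 180].

INTERFACE

Orientations are given as a 3x3 rotation matrix whose columns are the frame's x, y, z axes.
In Python, from station import r, vision, finish_job gives the robot as it stands.
- The arm moves only by the shell command python3 -m jog 'ROWS'. ROWS is a JSON object of lists of equal length, an entry for each row: "rot": the turn, a rotation vector about the world's x, y, z in degrees, a list of three; "delta_pos": the shift along the world's x, y, z in mm, a list of three; "grip": the opening in per cent of the stroke, from 0 (shut) to 100 (fully open). A call has 1 to 10 rows; each row shifts and turns the commanded pose from where the row before left it; what a row does not reach is not made up. A row lasts 1/12 s, in which the tool goes at most 41.7 mm and 7.16 degrees, less where a joint would pass 70% of its speed; a pose out of reach is approached as far as the arm can. A call with a gripper value outside its range is refused whole. The fingers move at their own pace and stop on an object; the grip force is fixed at half the most. Time passes only in rows, so rows that do not move let the fingers close. It gives the time, the measured TCP pose, the force and the opening at its end, in the units of the state.
- r.sense(): the state, without advancing time (a new reading comes with each control period).
- vision.capture(name): name is "side" or "top"; returns a dict with "frame" (384x512x3 uint8, red, green, blue), "K" (3x3 intrinsics, pixels), "xyz" and "orientation" of the camera in the world. Camera axes: x right, y up, looking along -z (the intrinsics and any distortion apply to the point x, -y, -z); pixel columns grow to the right and rows downward; lengths in m; the calibration is good to about 2 mm. A picture is of the moment at which its call begins. There is no depth.
- finish_job(): hands the job in, once; it reports no verdict.
The state is a dict: "time_s": time; "joints": joint angles; "joint_velocities": joint speeds; "effort": joint torques, N m; "tcp_pos": TCP position; "ee_rot": TCP orientation; "wrist_force": force on the tool from outside, world axes, zero at the start; "moment": the same for the moment, N m; "gripper_width": opening from 0.0 (shut) to 1.0 (fully open).
Only numpy, scipy, OpenCV 4.12 (cv2) and the standard library are available. Lean on these libraries where they do the work, as an engineer would, in place of code of your own. Each camera call takes 0.05 s, during which the arm holds its last target. There are 200 camera calls.

TASK

Pack the hatter's case for the road: move every dye vial from the bench stand into a hole of the case's rack, fully down, and fill the gap between the rack and the hat block with standing packers pushed down onto the case's floor, so that no more than about 4 mm of play is left. Choose packers that go in without forcing, and do not disturb the ribbon spool, the bottle or the brush.

Things in the scene. Friction and masses are not known exactly. Their poses are not given: they have to be found in the camera images.
- case: the open plywood travelling case, fixed. Origin: centre of its underside; x, y along its sides, z up. Inside 212 mm along x, 291 mm along y (-145 to +146 mm); floor 8 mm thick, walls 9 mm, their tops 46 mm above the bench. At its -y end stands the fixed vial rack, at its +y end, touching the wall (y = +146 mm), the hat block; the gap to fill with packers lies between them, all along x.
- rack_face (a point): the rack-side wall of the gap: middle of the upper edge of the vial rack's flat +y side, at y = -85 mm of the case. The rack is of wood, 212 mm by 60 mm and 44 mm high above the case's floor (top 52 mm above the bench). Axes as the case's.
- case_hole0 (a point): mouth of hole 0 of the case's vial rack (x = -76 mm of the case), at the level of the rack's top, 52 mm above the bench. Hole 25 mm across, 34 mm deep, flat bottom. The five holes stand in a row along the case's x, 38 mm apart, in the middle of the rack (y = -115 mm); all are empty at the start.
- case_hole1 (a point): mouth of hole 1 of the case's vial rack (x = -38 mm of the case), at the level of the rack's top, 52 mm above the bench. Hole 25 mm across, 34 mm deep, flat bottom. The five holes stand in a row along the case's x, 38 mm apart, in the middle of the rack (y = -115 mm); all are empty at the start.
- case_hole2 (a point): mouth of hole 2 of the case's vial rack (x = 0 mm of the case), at the level of the rack's top, 52 mm above the bench. Hole 25 mm across, 34 mm deep, flat bottom. The five holes stand in a row along the case's x, 38 mm apart, in the middle of the rack (y = -115 mm); all are empty at the start.
- case_hole3 (a point): mouth of hole 3 of the case's vial rack (x = 38 mm of the case), at the level of the rack's top, 52 mm above the bench. Hole 25 mm across, 34 mm deep, flat bottom. The five holes stand in a row along the case's x, 38 mm apart, in the middle of the rack (y = -115 mm); all are empty at the start.
- case_hole4 (a point): mouth of hole 4 of the case's vial rack (x = 76 mm of the case), at the level of the rack's top, 52 mm above the bench. Hole 25 mm across, 34 mm deep, flat bottom. The five holes stand in a row along the case's x, 38 mm apart, in the middle of the rack (y = -115 mm); all are empty at the start.
- block_small: the small hat block, 2.4 kg: an oval poplar crown 88 mm high on a foot board 206 x 156 x 36 mm, standing on the case's floor. Origin: centre of its underside; axes as the case's. The block-side wall of the gap is the foot board's upright -y face, 78 mm from the origin; its top edge is eased by 3 mm; the crown stands 8 mm back. Just one of the three blocks is there; the others are None.
- block_medium: the medium hat block, 2.4 kg: an oval poplar crown 88 mm high on a foot board 206 x 168 x 36 mm, standing on the case's floor. Origin: centre of its underside; axes as the case's. The block-side wall of the gap is the foot board's upright -y face, 84 mm from the origin; its top edge is eased by 3 mm; the crown stands 8 mm back. Just one of the three blocks is there; the others are None.
- block_large: the large hat block, 2.4 kg: an oval poplar crown 88 mm high on a foot board 206 x 180 x 36 mm, standing on the case's floor. Origin: centre of its underside; axes as the case's. The block-side wall of the gap is the foot board's upright -y face, 90 mm from the origin; its top edge is eased by 3 mm; the crown stands 8 mm back. Just one of the three blocks is there; the others are None.
- p12_mid (a point): a packer of plain beech, 12 mm thick, an upside-down T: foot 120 mm long, 36 mm high, and on its middle a lug 50 mm long, 36 mm high to take it by (by its two ends), both 12 mm thick; 72 mm high in all, the foot's lower edges eased by 2 mm. The point is its centre, 36 mm above its underside; x along its length, y along its thickness, z up. It starts standing free on the bench.
- p18a_mid (a point): a packer of plain beech, 18 mm thick, an upside-down T: foot 120 mm long, 36 mm high, and on its middle a lug 50 mm long, 36 mm high to take it by (by its two ends), both 18 mm thick; 72 mm high in all, the foot's lower edges eased by 2 mm. The point is its centre, 36 mm above its underside; x along its length, y along its thickness, z up. It starts standing free on the bench.
- p18b_mid (a point): a packer of plain beech, 18 mm thick, an upside-down T: foot 120 mm long, 36 mm high, and on its middle a lug 50 mm long, 36 mm high to take it by (by its two ends), both 18 mm thick; 72 mm high in all, the foot's lower edges eased by 2 mm. The point is its centre, 36 mm above its underside; x along its length, y along its thickness, z up. It starts standing free on the bench.
- p24_mid (a point): a packer of plain beech, 24 mm thick, an upside-down T: foot 120 mm long, 36 mm high, and on its middle a lug 50 mm long, 36 mm high to take it by (by its two ends), both 24 mm thick; 72 mm high in all, the foot's lower edges eased by 2 mm. The point is its centre, 36 mm above its underside; x along its length, y along its thickness, z up. It starts standing free on the bench.
- p30_mid (a point): a packer of plain beech, 30 mm thick, an upside-down T: foot 120 mm long, 36 mm high, and on its middle a lug 50 mm long, 36 mm high to take it by (by its two ends), both 30 mm thick; 72 mm high in all, the foot's lower edges eased by 2 mm. The point is its centre, 36 mm above its underside; x along its length, y along its thickness, z up. It starts standing free on the bench.
- stand: the bench stand of dark wood in which the vials start, fixed, 212 mm by 60 mm and 44 mm high; the same row of five holes along its x, at x = -76, -38, 0, +38, +76 mm, y = 0; holes 34 mm deep. Origin at the centre of its underside.
- vial0_mid (a point): a dye vial, 100 mm long: an amber body 22 mm across and on top a black cap 27 mm across and 24 mm high, to take it by. Weighs 45 g. The point is its centre, half-way up; z along it towards the cap. It starts upright in a hole of the bench stand, its foot 10 mm above the bench. It may be absent (None).
- vial1_mid (a point): a dye vial, 100 mm long: an amber body 22 mm across and on top a black cap 27 mm across and 24 mm high, to take it by. Weighs 45 g. The point is its centre, half-way up; z along it towards the cap. It starts upright in a hole of the bench stand, its foot 10 mm above the bench. It may be absent (None).
- vial2_mid (a point): a dye vial, 100 mm long: an amber body 22 mm across and on top a black cap 27 mm across and 24 mm high, to take it by. Weighs 45 g. The point is its centre, half-way up; z along it towards the cap. It starts upright in a hole of the bench stand, its foot 10 mm above the bench. It may be absent (None).
- vial3_mid (a point): a dye vial, 100 mm long: an amber body 22 mm across and on top a black cap 27 mm across and 24 mm high, to take it by. Weighs 45 g. The point is its centre, half-way up; z along it towards the cap. It starts upright in a hole of the bench stand, its foot 10 mm above the bench. It may be absent (None).
- vial4_mid (a point): a dye vial, 100 mm long: an amber body 22 mm across and on top a black cap 27 mm across and 24 mm high, to take it by. Weighs 45 g. The point is its centre, half-way up; z along it towards the cap. It starts upright in a hole of the bench stand, its foot 10 mm above the bench. It may be absent (None).
- ribbon_mid (a point): bystander: a flat spool of ribbon, 84 mm across, 30 mm high, lying on the bench; the point is its centre.
- stiffener_mid (a point): bystander: a white bottle of felt stiffener, 60 mm across, 160 mm high, standing on the bench; the point is half-way up.
- hat_brush_mid (a point): bystander: a hat brush, 150 x 45 x 44 mm, lying on its bristles; the point is its centre.
Things that resemble listed ones, but are neither listed nor needed, are in the scene too. Leave any pink look-alike of the part that bears p30_mid alone.

How it is judged:
By the outcome, as a careful person would: the job done as asked, in the order asked, and still so for the second after the job is handed in, with the robot touching nothing.
Of block_small, block_medium, block_large only 1 to 1 are there at a start; the rules pass over those that are not, and their reading is None.
Of vial0, vial1, vial2, vial3, vial4 only 4 to 5 are there at a start; the rules pass over those that are not, and their reading is None.
At some moment in a run one of p30 may be knocked a few centimetres aside while the robot is not near it.
It also fails if it takes over 210 s, if anything falls off the work surface, if the arm or the gripper's body presses on something with over 40 N, if the wrist force passes 120 N, or if a joint passes its speed limit or range.

## Working session

There is one attempt and no reset: what is moved stays moved. The work goes in short steps, Python scripts to look and compute and a shell command to move; the robot and the scene stay as the last step left them, time stands still between calls to the robot, and variables do not carry over. Pictures are saved under pics/ and viewed, about 12 in all and at most 16, crops included, and the job is handed in when it is done.

```bash
ls; mkdir -p pics; python3 - <<'E'
from station import r, vision
import cv2,numpy as np
for n in("top","side"):
    c=vision.capture(n); cv2.imwrite(f"pics/{n}0.png",cv2.resize(c["frame"][:,:,::-1],(800,600),interpolation=cv2.INTER_CUBIC)); np.savez(f"{n}0.npz",**c)
    print(n,c["K"],c["xyz"],c["orientation"],c.keys())
print(r.sense())
E
```

```text
pics
top [[394.04843589   0.         254.20796402]
 [  0.         394.04843589 188.43779298]
 [  0.           0.           1.        ]] [0.5242433  0.00467936 1.04994705] [[ 0.01146909  0.99867327 -0.05020117]
 [-0.9999182   0.01173872  0.00507931]
 [ 0.00566186  0.05013881  0.99872621]] dict_keys(['frame', 'K', 'xyz', 'orientation'])
side [[430.0148563    0.         252.17242118]
 [  0.         430.0148563  187.91059457]
 [  0.           0.           1.        ]] [ 0.27899974 -0.77837333  1.00374405] [[ 0.92928783  0.28195551 -0.23859005]
 [-0.3691027   0.68496707 -0.62815867]
 [-0.01368648  0.67180444  0.7406021 ]] dict_keys(['frame', 'K', 'xyz', 'orientation'])
{'time_s': 0.1, 'joints': array([-5.32494933e+01,  2.20862499e+01,  3.86951080e-01, -2.38767453e-02,
       -6.84097655e+01, -1.48166105e+01]), 'joint_velocities': array([-0.09274609, -0.18056031,  0.1865433 , -0.00781322,  0.04511047,
        0.10579063]), 'effort': array([-2.43353279e-04, -3.91690814e+01,  1.87933445e+01,  4.23194736e+00,
        1.34401731e-02, -7.62515538e-05]), 'tcp_pos': array([ 0.2332925 , -0.57930443,  0.24656928]), 'ee_rot': array([[-9.27672791e-01, -3.73393234e-01, -8.28448960e-04],
       [-3.73394136e-01,  9.27671134e-01,  1.75702439e-03],
       [ 1.12467169e-04,  1.93928170e-03, -9.99998113e-01]]), 'wrist_force': array([ 1.03804412,  0.46027646, -0.55350658]), 'moment': array([ 0.03198205, -0.01543443,  0.01578289]), 'gripper_width': 1.002742252576537}
```

View pics/top0.png

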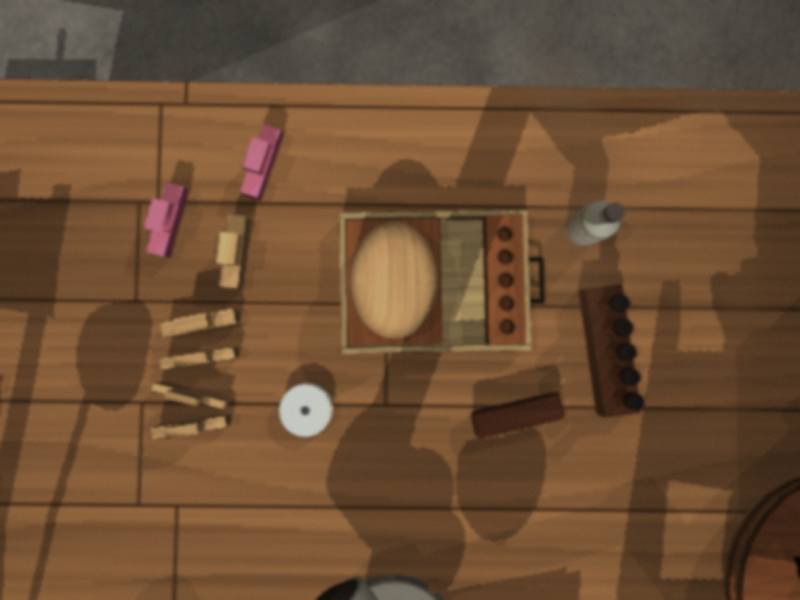

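View pics/side0.png

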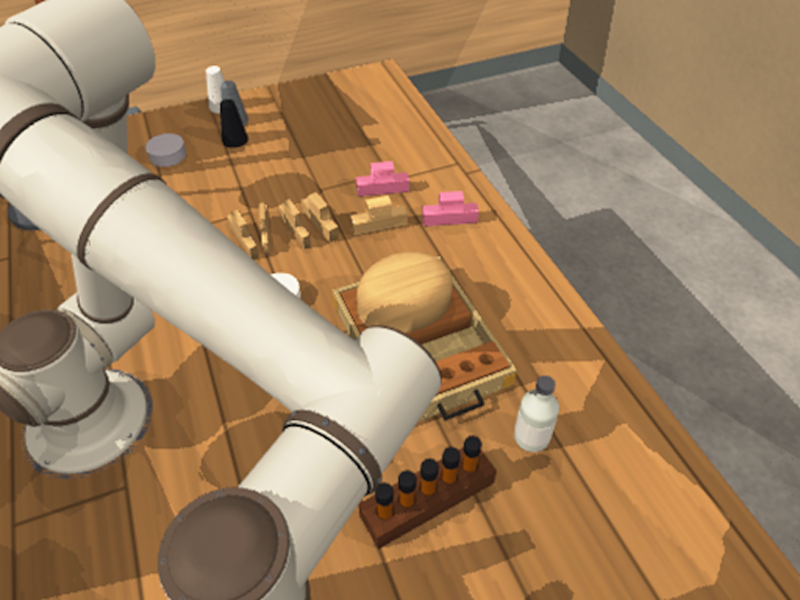

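The top view shows the case near the centre, with block at px 340–440, gap 441–487 and rack holes at x≈506. All five vials are at x≈620–634, y 302–401. The five beech packers are at the left and the two pink look-alikes are above them. Next I measure.

```bash
cat > h.py <<'E'
import numpy as np,cv2
def ray(c,u,v,z):
    d=c["orientation"]@np.array([(u-c["K"][0,2])/c["K"][0,0],-(v-c["K"][1,2])/c["K"][1,1],-1.])
    return c["xyz"]+d*(z-c["xyz"][2])/d[2]
def proj(c,p):
    q=c["orientation"].T@(np.asarray(p,float)-c["xyz"]); return c["K"][0,0]*q[0]/-q[2]+c["K"][0,2], -c["K"][1,1]*q[1]/-q[2]+c["K"][1,2]
def blobs(m,x0,y0,x1,y1,amin=15):
    s=np.zeros(m.shape,np.uint8); s[y0:y1,x0:x1]=m[y0:y1,x0:x1]
    n,l,st,ce=cv2.connectedComponentsWithStats(s)
    return [(ce[i],st[i],(l==i)) for i in range(1,n) if st[i,4]>=amin]
E
python3 - <<'E'
from h import *
c=dict(np.load("top0.npz")); f=c["frame"]; V=f.max(2)
print("caps")
for ce,st,_ in blobs((V<38),380,180,418,268): print(ce.round(1),st,ray(c,*ce,0.110).round(4))
print("holes")
for ce,st,_ in blobs((V<75),314,138,334,222): print(ce.round(1),st,V[int(ce[1]),int(ce[0])],ray(c,*ce,0.052).round(4))
print(f[180,270:345:1].tolist())
a=cv2.resize(f[70:290,85:235],None,fx=2.7,fy=2.7,interpolation=cv2.INTER_CUBIC)
b=cv2.resize(f[120:275,270:425],None,fx=2.55,fy=2.55,interpolation=cv2.INTER_CUBIC)
b=cv2.convertScaleAbs(b,alpha=1.8); h=max(a.shape[0],b.shape[0])
o=np.zeros((h,a.shape[1]+b.shape[1],3),np.uint8); o[:a.shape[0],:a.shape[1]]=a;o[:b.shape[0],a.shape[1]:]=b
cv2.imwrite("pics/crop1.png",o[:,:,::-1]);print(o.shape)
E
```

```text
caps
[395.4 193.7] [390 188  12  12 108] [ 0.5628 -0.3379  0.11  ]
[397.3 209. ] [392 204  12  11 106] [ 0.5263 -0.3423  0.11  ]
[399.6 224.8] [394 219  12  12 109] [ 0.4889 -0.3474  0.11  ]
[401.9 240.2] [396 235  13  11 111] [ 0.4525 -0.3526  0.11  ]
[404.  255.9] [398 251  13  11 113] [ 0.4155 -0.3575  0.11  ]
holes
[322.9 148.9] [319 145   9   8  58] 63 [ 0.6774 -0.1746  0.052 ]
[323.2 163.7] [319 160   9   8  60] 66 [ 0.6396 -0.1752  0.052 ]
[323.6 178.7] [320 175   9   8  59] 65 [ 0.6014 -0.1764  0.052 ]
[323.9 193.6] [320 190   9   8  58] 67 [ 0.5634 -0.1773  0.052 ]
[324.3 208.8] [320 205   9   9  61] 69 [ 0.5249 -0.1784  0.052 ]
[[181, 141, 93], [180, 141, 92], [175, 136, 88], [171, 133, 87], [163, 125, 81], [152, 118, 75], [143, 110, 71], [128, 99, 63], [111, 85, 53], [94, 70, 44], [81, 56, 35], [80, 55, 35], [88, 67, 43], [101, 83, 55], [108, 91, 60], [108, 91, 61], [108, 91, 60], [109, 92, 63], [109, 92, 61], [108, 91, 60], [109, 92, 61], [109, 92, 61], [108, 92, 61], [110, 93, 62], [110, 93, 62], [108, 90, 60], [106, 88, 59], [107, 91, 61], [109, 93, 61], [120, 102, 68], [136, 116, 77], [153, 130, 88], [158, 134, 90], [158, 134, 90], [157, 134, 90], [158, 135, 91], [157, 133, 88], [157, 134, 90], [149, 127, 85], [123, 102, 67], [81, 62, 39], [74, 46, 28], [97, 57, 33], [122, 72, 43], [129, 76, 44], [129, 76, 45], [126, 75, 44], [118, 70, 41], [103, 62, 36], [79, 48, 28], [62, 36, 20], [61, 34, 19], [63, 37, 22], [68, 40, 24], [68, 40, 23], [60, 35, 20], [50, 29, 17], [53, 31, 18], [76, 45, 27], [97, 57, 34], [107, 62, 36], [113, 67, 40], [115, 68, 40], [116, 70, 41], [120, 76, 47], [131, 96, 63], [144, 119, 81], [146, 125, 89], [126, 109, 78], [94, 75, 53], [73, 53, 34], [72, 50, 31], [77, 53, 32], [79, 54, 33], [73, 50, 31]]
(594, 800, 3)
```

View pics/crop1.png

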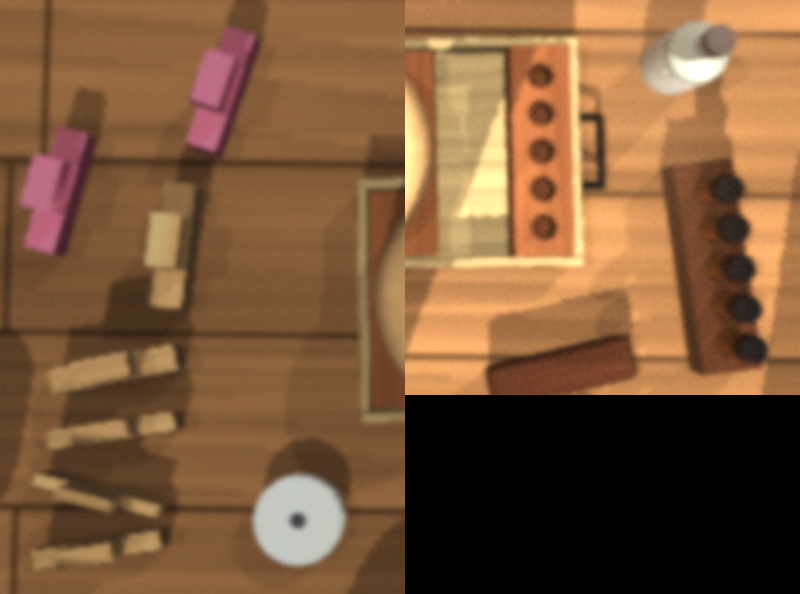

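The crop shows the p30 lug at crop px (164,239), just below the pinks. Below it come the 24, 18, 12 and 18 packers, at (115,367), (113,428), (97,493) and (98,548). The gap looks about 75 mm, so this is the small block. Next I triangulate the caps.

```bash
python3 - <<'E'
from h import *
t=dict(np.load("top0.npz")); s=dict(np.load("side0.npz"))
T=sorted([b[0] for b in blobs(t["frame"].max(2)<38,380,180,418,268)],key=lambda p:-p[1])
S=sorted([b[0] for b in blobs(s["frame"].max(2)<38,230,275,312,325,20)],key=lambda p:p[0])
print(len(T),len(S),[x.round(1).tolist() for x in S])
for a,b in zip(T,S):
    A0=t["xyz"];A=ray(t,*a,0)-A0;B0=s["xyz"];B=ray(s,*b,0)-B0
    k=np.linalg.lstsq(np.c_[A,-B],B0-A0,rcond=None)[0]; P,Q=A0+k[0]*A,B0+k[1]*B
    print(((P+Q)/2).round(4),"miss",np.linalg.norm(P-Q).round(4), "top@.098",ray(t,*a,.098).round(4))
# gap
hs=[(322.9,148.9),(323.2,163.7),(323.6,178.7),(323.9,193.6),(324.3,208.8)]
print("rack/blk edges y:",ray(t,282,180,.042)[:2],ray(t,310,180,.052)[:2])
H=np.array([ray(s,*p,.052) for p in [(478/1.5625,359/1.5625)]]);print("hole side check (hole? at 478,359)",H)
E
```

```text
5 5 [[245.6, 316.1], [260.0, 308.2], [274.3, 300.6], [288.3, 293.0], [301.7, 285.8]]
[ 0.4141 -0.3633  0.0954] miss 0.0008 top@.098 [ 0.4141 -0.3621  0.098 ]
[ 0.4516 -0.3581  0.0957] miss 0.0004 top@.098 [ 0.4515 -0.3572  0.098 ]
[ 0.4889 -0.353   0.0957] miss 0.0011 top@.098 [ 0.4885 -0.3519  0.098 ]
[ 0.5268 -0.3477  0.0959] miss 0.0009 top@.098 [ 0.5263 -0.3468  0.098 ]
[ 0.5637 -0.3429  0.0967] miss 0.0007 top@.098 [ 0.5633 -0.3423  0.098 ]
rack/blk edges y: [ 0.59741436 -0.07148032] [ 0.59753352 -0.14188473]
hole side check (hole? at 478,359) [[ 0.66467505 -0.17109631  0.052     ]]
```

```bash
python3 -m jog '{"rot":[[0,0,-1.4],[0,0,-1.4],[0,0,-1.4],[0,0,-1.4],[0,0,-1.5],[0,0,-1.5],[0,0,-1.4],[0,0,-1.4],[0,0,-1.4],[0,0,-1.4]],"delta_pos":[[30,22,0],[30,22,0],[30,22,0],[30,22,0],[30,22,0],[30,22,0],[30,22,0],[30,22,0],[30,22,0],[30,22,0]],"grip":[60,60,60,60,60,60,60,60,60,60]}'
python3 -m jog '{"rot":[[0,0,0],[0,0,0],[0,0,0],[0,0,0]],"delta_pos":[[15,8,-23],[15,9,-24],[0,0,0],[0,0,0]],"grip":[60,60,60,60]}'
```

```text
time_s: 0.93
tcp_pos: [0.5345, -0.3582, 0.2471]
ee_rot: [[-0.991, -0.133, -0.001], [-0.133, 0.991, 0.001], [0.001, 0.001, -1.0]]
wrist_force: [0.3, -1.1, -0.8]
gripper_width: 0.605
time_s: 1.27
tcp_pos: [0.563, -0.3418, 0.1981]
ee_rot: [[-0.991, -0.136, -0.005], [-0.136, 0.991, 0.002], [0.005, 0.002, -1.0]]
wrist_force: [0.3, 0.5, 0.6]
gripper_width: 0.601
```

```bash
python3 -m jog '{"rot":[[0,0,0],[0,0,0],[0,0,0],[0,0,0],[0,0,0],[0,0,0],[0,0,0],[0,0,0],[0,0,0],[0,0,0]],"delta_pos":[[0,-1,-31],[0,0,-31],[0,0,-31],[0,0,0],[0,0,0],[0,0,0],[0,0,0],[0,0,0],[0,0,0],[0,0,0]],"grip":[60,60,60,60,10,10,10,10,10,10]}'
python3 - <<'E'
from station import vision
import cv2,numpy as np
for n in("top","side"):
    c=vision.capture(n); np.savez(f"{n}1.npz",**c)
t=np.load("top1.npz")["frame"][120:275,270:425];s=np.load("side1.npz")["frame"][190:345,200:355]
cv2.imwrite("pics/g1.png",cv2.resize(np.hstack([t,s]),(800,400),interpolation=cv2.INTER_CUBIC)[:,:,::-1])
E
```

```text
time_s: 2.1
tcp_pos: [0.5643, -0.3441, 0.1095]
ee_rot: [[-0.991, -0.135, 0.003], [-0.135, 0.991, -0.001], [-0.003, -0.002, -1.0]]
wrist_force: [0.6, 1.2, 4.8]
gripper_width: 0.299
```

View pics/g1.png

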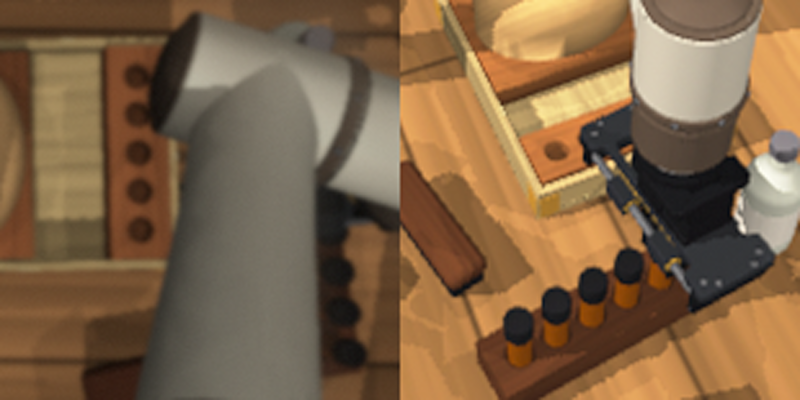

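```bash
python3 -m jog '{"rot":[[0,0,0],[0,0,0],[0,0,0],[0,0,-1],[0,0,-1],[0,0,-1],[0,0,-1],[0,0,-1.3],[0,0,-1],[0,0,0]],"delta_pos":[[0,0,25],[0,0,25],[0,0,25],[19,28,0],[19,28,0],[19,28,0],[19,28,0],[19,28,0],[18,28.5,0],[0,0,0]],"grip":[10,10,10,10,10,10,10,10,10,10]}'
python3 -m jog '{"rot":[[0,0,0],[0,0,0]],"delta_pos":[[0,0,-15],[0,0,-15]],"grip":[10,10]}'
python3 - <<'E'
from station import vision
import cv2,numpy as np
for n in("top","side"):
    c=vision.capture(n); np.savez(f"{n}2.npz",**c)
t=np.load("top2.npz")["frame"][120:275,270:425];s=np.load("side2.npz")["frame"][150:305,230:385]
cv2.imwrite("pics/g2.png",cv2.resize(np.hstack([t,s]),(800,400),interpolation=cv2.INTER_CUBIC)[:,:,::-1])
E
```

```text
time_s: 3.03
tcp_pos: [0.6793, -0.1701, 0.1817]
ee_rot: [[-1.0, -0.03, 0.001], [-0.03, 1.0, 0.001], [-0.001, 0.001, -1.0]]
wrist_force: [0.5, -0.4, -0.3]
gripper_width: 0.305
time_s: 3.2
tcp_pos: [0.6772, -0.1744, 0.1529]
ee_rot: [[-1.0, -0.027, 0.002], [-0.027, 1.0, -0.0], [-0.002, -0.0, -1.0]]
wrist_force: [-0.1, -0.7, -0.7]
gripper_width: 0.302
```

View pics/g2.png

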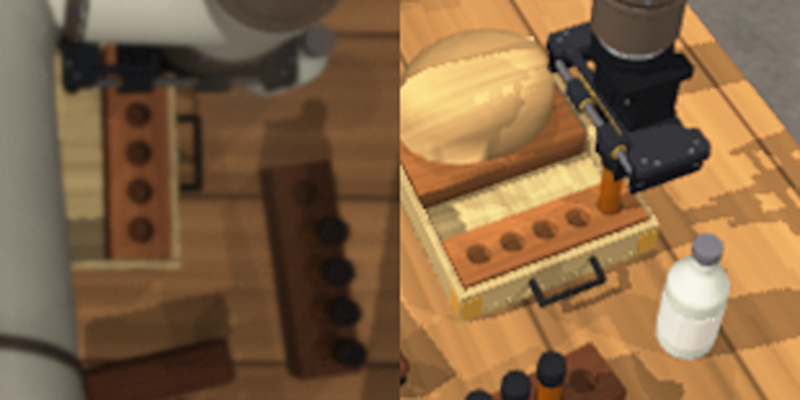

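The side crop shows the vial foot at about (610,210), right over hole 4. The free holes are at (479,254), (511,241), (544,229) and (577,217). Next a numeric check of tool versus hole in the side view.

```bash
python3 - <<'E'
from h import *
s=dict(np.load("side2.npz"));f=s["frame"];V=f.max(2)
for p in [(.5249,-.1784),(.5634,-.1773),(.6014,-.1764),(.6396,-.1752),(.6774,-.1746)]: print("pred",np.round(proj(s,(*p,.052)),1))
for ce,st,_ in blobs(V<100,252,225,308,256,20): print("hole",ce.round(1),st,ray(s,*ce,.052).round(4))
h=cv2.cvtColor(f,cv2.COLOR_RGB2HSV)
m=((h[...,0]>8)&(h[...,0]<20)&(h[...,1]>215)).astype(np.uint8)
for ce,st,_ in blobs(m,300,205,325,245,15): print("stem",ce.round(1),st)
print("pred foot",np.round(proj(s,(.6772,-.1744,.0535)),1),"pred stem mid",np.round(proj(s,(.6772,-.1744,.075)),1))
for v in range(212,236,3): print(v,f[v,302:322].tolist()) if v in(221,) else 0
E
```

```text
pred [259.7 247.9]
pred [272.9 243. ]
pred [285.7 238.4]
pred [298.3 233.7]
pred [310.7 229.3]
stem [310.6 225.1] [307 216   8  17  97]
pred foot [310.6 228.9] pred stem mid [311.3 224.2]
221 [[234, 206, 134], [238, 211, 137], [235, 200, 128], [230, 184, 116], [221, 160, 97], [196, 126, 69], [157, 83, 18], [160, 82, 14], [158, 82, 14], [153, 79, 12], [145, 75, 12], [137, 70, 13], [135, 69, 13], [145, 80, 26], [183, 108, 51], [192, 122, 67], [129, 100, 64], [14, 16, 21], [20, 19, 21], [32, 30, 33]]
```

```bash
python3 -m jog '{"rot":[[0,0,0],[0,0,0],[0,0,0],[0,0,0]],"delta_pos":[[0,0,-5],[0,0,-5],[0,0,-5],[0,0,0]],"grip":[10,10,10,10]}'
```

```text
time_s: 3.63
tcp_pos: [0.6762, -0.1753, 0.1368]
ee_rot: [[-1.0, -0.025, -0.0], [-0.025, 1.0, 0.0], [0.0, 0.0, -1.0]]
wrist_force: [0.6, 0.6, -1.8]
gripper_width: 0.304
```

```bash
python3 -m jog '{"rot":[[0,0,0],[0,0,0],[0,0,0],[0,0,0]],"delta_pos":[[0,0,-7],[0,0,-7],[0,0,-7],[0,0,0]],"grip":[10,10,10,10]}'
```

```text
time_s: 3.97
tcp_pos: [0.6772, -0.1754, 0.1172]
ee_rot: [[-1.0, -0.026, 0.002], [-0.026, 1.0, -0.001], [-0.002, -0.001, -1.0]]
wrist_force: [0.9, -0.3, 3.4]
gripper_width: 0.302
```

```bash
python3 -m jog '{"rot":[[0,0,0],[0,0,0],[0,0,0],[0,0,0],[0,0,0],[0,0,0],[0,0,0]],"delta_pos":[[0,0,0],[0,0,0],[0,0,0],[0,0,0],[0,0,30],[0,0,30],[0,0,30]],"grip":[60,60,60,60,60,60,60]}'
python3 -m jog '{"rot":[[0,0,1],[0,0,1],[0,0,1],[0,0,1],[0,0,1],[0,0,1.2],[0,0,0],[0,0,0]],"delta_pos":[[-25,-28.7,0],[-25,-28.7,0],[-25,-28.7,0],[-25,-28.7,0],[-25,-28.7,0],[-25,-28.6,0],[0,0,-30],[0,0,0]],"grip":[60,60,60,60,60,60,60,60]}'
```

```text
time_s: 4.55
tcp_pos: [0.6759, -0.1753, 0.2066]
ee_rot: [[-1.0, -0.025, -0.003], [-0.025, 1.0, -0.0], [0.003, -0.0, -1.0]]
wrist_force: [-0.5, 0.3, 0.0]
gripper_width: 0.592
time_s: 5.22
tcp_pos: [0.5223, -0.3474, 0.172]
ee_rot: [[-0.992, -0.128, -0.007], [-0.128, 0.992, 0.005], [0.007, 0.006, -1.0]]
wrist_force: [-0.6, 1.0, -2.0]
gripper_width: 0.599
```

```bash
python3 -m jog '{"rot":[[0,0,0],[0,0,0],[0,0,0],[0,0,0],[0,0,0],[0,0,0],[0,0,0],[0,0,0],[0,0,0]],"delta_pos":[[0,0,-23],[0,0,-23],[0,0,-23],[0,0,0],[0,0,0],[0,0,0],[0,0,0],[0,0,0],[0,0,0]],"grip":[60,60,60,60,10,10,10,10,10]}'
python3 -m jog '{"rot":[[0,0,0],[0,0,0],[0,0,0],[0,0,-1],[0,0,-1],[0,0,-1],[0,0,-1],[0,0,-1.2],[0,0,-1]],"delta_pos":[[0,0,25],[0,0,25],[0,0,25],[19,28.5,0],[19,28.5,0],[19,28.5,0],[19,28.5,0],[19,28.5,0],[17.5,29,0]],"grip":[10,10,10,10,10,10,10,10,10]}'
python3 -m jog '{"rot":[[0,0,0],[0,0,0],[0,0,0],[0,0,0]],"delta_pos":[[0,0,-15],[0,0,-14],[0,0,0],[0,0,0]],"grip":[10,10,10,10]}'
```

```text
time_s: 5.97
tcp_pos: [0.5271, -0.3475, 0.109]
ee_rot: [[-0.991, -0.133, 0.002], [-0.133, 0.991, -0.001], [-0.002, -0.001, -1.0]]
wrist_force: [-0.2, 0.6, -0.1]
gripper_width: 0.308
time_s: 6.72
tcp_pos: [0.6398, -0.1745, 0.1833]
ee_rot: [[-1.0, -0.024, 0.001], [-0.024, 1.0, -0.0], [-0.001, -0.0, -1.0]]
wrist_force: [-0.1, -0.4, 0.0]
gripper_width: 0.298
time_s: 7.05
tcp_pos: [0.6387, -0.1758, 0.1535]
ee_rot: [[-1.0, -0.025, -0.001], [-0.025, 1.0, -0.0], [0.001, -0.0, -1.0]]
wrist_force: [-0.0, -0.1, -0.4]
gripper_width: 0.302
```

```bash
python3 -m jog '{"rot":[[0,0,0],[0,0,0],[0,0,0],[0,0,0]],"delta_pos":[[0.5,0,-5],[0,0,-5],[0,0,-5],[0,0,0]],"grip":[10,10,10,10]}'
python3 -m jog '{"rot":[[0,0,0],[0,0,0],[0,0,0],[0,0,0]],"delta_pos":[[0,0,-7],[0,0,-7],[0,0,-6.5],[0,0,0]],"grip":[10,10,10,10]}'
```

```text
time_s: 7.38
tcp_pos: [0.6393, -0.1759, 0.1378]
ee_rot: [[-1.0, -0.024, -0.0], [-0.024, 1.0, 0.001], [0.0, 0.001, -1.0]]
wrist_force: [1.0, 0.8, -1.7]
gripper_width: 0.305
time_s: 7.72
tcp_pos: [0.6394, -0.1761, 0.117]
ee_rot: [[-1.0, -0.025, -0.001], [-0.025, 1.0, -0.001], [0.001, -0.001, -1.0]]
wrist_force: [1.0, 0.2, -1.4]
gripper_width: 0.299
```

```bash
python3 -m jog '{"rot":[[0,0,0],[0,0,0],[0,0,0],[0,0,0],[0,0,0],[0,0,0],[0,0,0]],"delta_pos":[[0,0,0],[0,0,0],[0,0,0],[0,0,0],[0,0,30],[0,0,30],[0,0,30]],"grip":[60,60,60,60,60,60,60]}'
python3 -m jog '{"rot":[[0,0,1],[0,0,1],[0,0,1],[0,0,1],[0,0,1],[0,0,1.2],[0,0,0],[0,0,0]],"delta_pos":[[-25,-29.4,0],[-25,-29.4,0],[-25,-29.4,0],[-25,-29.4,0],[-25,-29.4,0],[-25,-29.4,0],[0,0,-30],[0,0,0]],"grip":[60,60,60,60,60,60,60,60]}'
python3 -m jog '{"rot":[[0,0,0],[0,0,0],[0,0,0],[0,0,0],[0,0,0],[0,0,0],[0,0,0],[0,0,0],[0,0,0]],"delta_pos":[[0,0,-23],[0,0,-23],[0,0,-23],[0,0,0],[0,0,0],[0,0,0],[0,0,0],[0,0,0],[0,0,0]],"grip":[60,60,60,60,10,10,10,10,10]}'
python3 -m jog '{"rot":[[0,0,0],[0,0,0],[0,0,0],[0,0,-1],[0,0,-1],[0,0,-1],[0,0,-1],[0,0,-1.2],[0,0,-1]],"delta_pos":[[0,0,25],[0,0,25],[0,0,25],[18.7,29.2,0],[18.7,29.2,0],[18.7,29.2,0],[18.7,29.2,0],[18.7,29.2,0],[18.5,29.5,0]],"grip":[10,10,10,10,10,10,10,10,10]}'
python3 -m jog '{"rot":[[0,0,0],[0,0,0],[0,0,0],[0,0,0]],"delta_pos":[[0,0,-15],[0,0,-14],[0,0,0],[0,0,0]],"grip":[10,10,10,10]}'
```

```text
time_s: 8.3
tcp_pos: [0.6389, -0.1759, 0.2087]
ee_rot: [[-1.0, -0.025, -0.002], [-0.025, 1.0, -0.0], [0.002, -0.0, -1.0]]
wrist_force: [0.4, -0.6, 0.1]
gripper_width: 0.593
time_s: 8.97
tcp_pos: [0.4854, -0.3522, 0.174]
ee_rot: [[-0.992, -0.128, -0.007], [-0.128, 0.992, 0.005], [0.006, 0.006, -1.0]]
wrist_force: [-1.0, 1.1, -2.1]
gripper_width: 0.599
time_s: 9.72
tcp_pos: [0.4901, -0.3524, 0.1104]
ee_rot: [[-0.991, -0.133, 0.002], [-0.133, 0.991, -0.001], [-0.002, -0.001, -1.0]]
wrist_force: [-0.2, -0.5, 1.0]
gripper_width: 0.307
time_s: 10.47
tcp_pos: [0.6021, -0.1753, 0.1848]
ee_rot: [[-1.0, -0.024, 0.001], [-0.024, 1.0, -0.0], [-0.001, -0.0, -1.0]]
wrist_force: [0.7, -0.9, -1.0]
gripper_width: 0.3
time_s: 10.8
tcp_pos: [0.6012, -0.1767, 0.155]
ee_rot: [[-1.0, -0.025, -0.001], [-0.025, 1.0, -0.0], [0.001, -0.0, -1.0]]
wrist_force: [-0.3, 0.3, -0.1]
gripper_width: 0.302
```

```bash
python3 -m jog '{"rot":[[0,0,0],[0,0,0],[0,0,0],[0,0,0]],"delta_pos":[[0.7,0,-5],[0,0,-5],[0,0,-5],[0,0,0]],"grip":[10,10,10,10]}'
python3 -m jog '{"rot":[[0,0,0],[0,0,0],[0,0,0],[0,0,0]],"delta_pos":[[0,0,-7],[0,0,-7],[0,0,-7.5],[0,0,0]],"grip":[10,10,10,10]}'
```

```text
time_s: 11.13
tcp_pos: [0.6022, -0.1768, 0.1398]
ee_rot: [[-1.0, -0.024, 0.001], [-0.024, 1.0, 0.001], [-0.001, 0.001, -1.0]]
wrist_force: [0.6, 2.1, -0.7]
gripper_width: 0.302
time_s: 11.47
tcp_pos: [0.6025, -0.1773, 0.1179]
ee_rot: [[-1.0, -0.026, 0.0], [-0.026, 1.0, -0.001], [-0.0, -0.001, -1.0]]
wrist_force: [0.6, -0.6, 1.0]
gripper_width: 0.299
```

```bash
python3 -m jog '{"rot":[[0,0,0],[0,0,0],[0,0,0],[0,0,0],[0,0,0],[0,0,0],[0,0,0]],"delta_pos":[[0,0,0],[0,0,0],[0,0,0],[0,0,0],[0,0,30],[0,0,30],[0,0,30]],"grip":[60,60,60,60,60,60,60]}'
python3 -m jog '{"rot":[[0,0,1],[0,0,1],[0,0,1],[0,0,1],[0,0,1],[0,0,1.2],[0,0,0],[0,0,0]],"delta_pos":[[-25.2,-30.1,0],[-25.2,-30.1,0],[-25.2,-30.1,0],[-25.2,-30.1,0],[-25.2,-30.1,0],[-25.2,-30.1,0],[0,0,-30],[0,0,0]],"grip":[60,60,60,60,60,60,60,60]}'
python3 -m jog '{"rot":[[0,0,0],[0,0,0],[0,0,0],[0,0,0],[0,0,0],[0,0,0],[0,0,0],[0,0,0],[0,0,0]],"delta_pos":[[0,0,-23],[0,0,-23],[0,0,-24],[0,0,0],[0,0,0],[0,0,0],[0,0,0],[0,0,0],[0,0,0]],"grip":[60,60,60,60,10,10,10,10,10]}'
python3 -m jog '{"rot":[[0,0,0],[0,0,0],[0,0,0],[0,0,-1],[0,0,-1],[0,0,-1],[0,0,-1],[0,0,-1.2],[0,0,-1]],"delta_pos":[[0,0,25],[0,0,25],[0,0,25],[18.7,29.9,0],[18.7,29.9,0],[18.7,29.9,0],[18.7,29.9,0],[18.7,29.9,0],[18.5,30,0]],"grip":[10,10,10,10,10,10,10,10,10]}'
python3 -m jog '{"rot":[[0,0,0],[0,0,0],[0,0,0],[0,0,0]],"delta_pos":[[0,0,-15],[0,0,-14],[0,0,0],[0,0,0]],"grip":[10,10,10,10]}'
```

```text
time_s: 12.05
tcp_pos: [0.6016, -0.1768, 0.2089]
ee_rot: [[-1.0, -0.025, -0.002], [-0.025, 1.0, -0.0], [0.002, -0.0, -1.0]]
wrist_force: [-0.1, 0.1, -0.0]
gripper_width: 0.592
time_s: 12.72
tcp_pos: [0.4468, -0.3572, 0.1744]
ee_rot: [[-0.992, -0.127, -0.007], [-0.127, 0.992, 0.005], [0.006, 0.006, -1.0]]
wrist_force: [-0.8, 0.7, -1.4]
gripper_width: 0.602
time_s: 13.47
tcp_pos: [0.4516, -0.3575, 0.1099]
ee_rot: [[-0.991, -0.133, 0.002], [-0.133, 0.991, -0.001], [-0.002, -0.001, -1.0]]
wrist_force: [-0.8, 0.4, 0.1]
gripper_width: 0.306
time_s: 14.22
tcp_pos: [0.5636, -0.1763, 0.1843]
ee_rot: [[-1.0, -0.024, 0.001], [-0.024, 1.0, -0.0], [-0.001, -0.0, -1.0]]
wrist_force: [0.8, -0.4, 0.3]
gripper_width: 0.3
time_s: 14.55
tcp_pos: [0.5627, -0.1778, 0.1545]
ee_rot: [[-1.0, -0.025, -0.001], [-0.025, 1.0, -0.0], [0.001, -0.0, -1.0]]
wrist_force: [-0.2, -0.2, -1.1]
gripper_width: 0.303
```

```bash
python3 -m jog '{"rot":[[0,0,0],[0,0,0],[0,0,0],[0,0,0]],"delta_pos":[[0.4,0,-5],[0,0,-5],[0,0,-5],[0,0,0]],"grip":[10,10,10,10]}'
python3 -m jog '{"rot":[[0,0,0],[0,0,0],[0,0,0],[0,0,0]],"delta_pos":[[0,0,-7],[0,0,-7],[0,0,-7.5],[0,0,0]],"grip":[10,10,10,10]}'
```

```text
time_s: 14.88
tcp_pos: [0.5636, -0.178, 0.1399]
ee_rot: [[-1.0, -0.024, 0.002], [-0.024, 1.0, 0.0], [-0.002, 0.0, -1.0]]
wrist_force: [0.4, 0.4, 1.1]
gripper_width: 0.304
time_s: 15.22
tcp_pos: [0.5636, -0.1782, 0.1171]
ee_rot: [[-1.0, -0.025, -0.0], [-0.025, 1.0, -0.001], [0.0, -0.001, -1.0]]
wrist_force: [1.7, -0.1, 0.5]
gripper_width: 0.301
```

```bash
python3 -m jog '{"rot":[[0,0,0],[0,0,0],[0,0,0],[0,0,0],[0,0,0],[0,0,0],[0,0,0]],"delta_pos":[[0,0,0],[0,0,0],[0,0,0],[0,0,0],[0,0,30],[0,0,30],[0,0,30]],"grip":[60,60,60,60,60,60,60]}'
python3 -m jog '{"rot":[[0,0,1],[0,0,1],[0,0,1],[0,0,1],[0,0,1],[0,0,1.2],[0,0,0],[0,0,0]],"delta_pos":[[-24.8,-30.8,0],[-24.8,-30.8,0],[-24.8,-30.8,0],[-24.8,-30.8,0],[-24.8,-30.8,0],[-25,-30.8,0],[0,0,-30],[0,0,0]],"grip":[60,60,60,60,60,60,60,60]}'
python3 -m jog '{"rot":[[0,0,0],[0,0,0],[0,0,0],[0,0,0],[0,0,0],[0,0,0],[0,0,0],[0,0,0],[0,0,0]],"delta_pos":[[0,0,-23],[0,0,-23],[0,0,-23],[0,0,0],[0,0,0],[0,0,0],[0,0,0],[0,0,0],[0,0,0]],"grip":[60,60,60,60,10,10,10,10,10]}'
python3 -m jog '{"rot":[[0,0,0],[0,0,0],[0,0,0],[0,0,-1],[0,0,-1],[0,0,-1],[0,0,-1],[0,0,-1.2],[0,0,-1]],"delta_pos":[[0,0,25],[0,0,25],[0,0,25],[18.5,30.6,0],[18.5,30.6,0],[18.5,30.6,0],[18.5,30.6,0],[18.5,30.6,0],[18.5,30.5,0]],"grip":[10,10,10,10,10,10,10,10,10]}'
python3 -m jog '{"rot":[[0,0,0],[0,0,0],[0,0,0],[0,0,0]],"delta_pos":[[0,0,-15],[0,0,-14],[0,0,0],[0,0,0]],"grip":[10,10,10,10]}'
```

```text
time_s: 15.8
tcp_pos: [0.5628, -0.1779, 0.2086]
ee_rot: [[-1.0, -0.025, -0.002], [-0.025, 1.0, -0.0], [0.002, -0.0, -1.0]]
wrist_force: [1.4, 0.9, 0.4]
gripper_width: 0.593
time_s: 16.47
tcp_pos: [0.4102, -0.3624, 0.174]
ee_rot: [[-0.992, -0.127, -0.007], [-0.127, 0.992, 0.006], [0.006, 0.006, -1.0]]
wrist_force: [-1.3, 0.8, -2.0]
gripper_width: 0.598
time_s: 17.22
tcp_pos: [0.415, -0.3629, 0.1103]
ee_rot: [[-0.991, -0.133, 0.002], [-0.133, 0.991, -0.001], [-0.002, -0.001, -1.0]]
wrist_force: [-0.8, -1.0, 0.9]
gripper_width: 0.307
time_s: 17.97
tcp_pos: [0.5259, -0.1776, 0.1848]
ee_rot: [[-1.0, -0.024, 0.001], [-0.024, 1.0, 0.0], [-0.001, 0.0, -1.0]]
wrist_force: [0.5, 0.1, 0.0]
gripper_width: 0.297
time_s: 18.3
tcp_pos: [0.525, -0.1791, 0.155]
ee_rot: [[-1.0, -0.025, -0.001], [-0.025, 1.0, -0.0], [0.001, -0.0, -1.0]]
wrist_force: [-0.2, 0.4, 0.4]
gripper_width: 0.302
```

```bash
python3 -m jog '{"rot":[[0,0,0],[0,0,0],[0,0,0],[0,0,0]],"delta_pos":[[0.7,0,-5],[0,0,-5],[0,0,-5],[0,0,0]],"grip":[10,10,10,10]}'
python3 -m jog '{"rot":[[0,0,0],[0,0,0],[0,0,0],[0,0,0]],"delta_pos":[[0,0,-7],[0,0,-7],[0,0,-8],[0,0,0]],"grip":[10,10,10,10]}'
python3 -m jog '{"rot":[[0,0,0],[0,0,0],[0,0,0],[0,0,0],[0,0,0],[0,0,0],[0,0,0],[0,0,0],[0,0,0]],"delta_pos":[[0,0,0],[0,0,0],[0,0,0],[0,0,0],[0,0,30],[0,0,30],[0,0,30],[0,0,30],[0,0,30]],"grip":[60,60,60,60,60,60,60,60,60]}'
python3 -m jog '{"rot":[[0,0,0],[0,0,0],[0,0,0],[0,0,0],[0,0,0],[0,0,0],[0,0,0],[0,0,0],[0,0,0],[0,0,0]],"delta_pos":[[-10,-30,0],[-10,-30,0],[-10,-30,0],[-10,-30,0],[-10,-30,0],[-10,-30,0],[-10,-30,0],[-10,-30,0],[-10,-30,0],[0,0,0]],"grip":[90,90,90,90,90,90,90,90,90,90]}'
python3 - <<'E'
from station import vision
import cv2,numpy as np
for n in("top","side"):
    c=vision.capture(n); np.savez(f"{n}3.npz",**c)
t=np.load("top3.npz")["frame"];s=np.load("side3.npz")["frame"]
a=cv2.resize(t[80:290,85:240],(443,600),interpolation=cv2.INTER_CUBIC)
b=cv2.resize(t[125:235,210:355],(357,271),interpolation=cv2.INTER_CUBIC)
d=cv2.resize(s[90:290,210:340],(214,329),interpolation=cv2.INTER_CUBIC)
o=np.zeros((600,800,3),np.uint8);o[:,:443]=a;o[:271,443:]=b;o[271:,443:657]=d
cv2.imwrite("pics/g3.png",o[:,:,::-1])
E
```

```text
time_s: 18.63
tcp_pos: [0.5272, -0.1794, 0.1413]
ee_rot: [[-1.0, -0.024, 0.004], [-0.024, 1.0, 0.0], [-0.004, 0.0, -1.0]]
wrist_force: [1.2, 1.7, 0.8]
gripper_width: 0.302
time_s: 18.97
tcp_pos: [0.5265, -0.1793, 0.1171]
ee_rot: [[-1.0, -0.025, 0.0], [-0.025, 1.0, -0.0], [-0.0, -0.0, -1.0]]
wrist_force: [1.8, 0.5, 0.1]
gripper_width: 0.303
time_s: 19.72
tcp_pos: [0.5253, -0.1792, 0.2694]
ee_rot: [[-1.0, -0.025, -0.001], [-0.025, 1.0, 0.0], [0.001, 0.0, -1.0]]
wrist_force: [1.0, -0.2, -0.5]
gripper_width: 0.598
time_s: 20.55
tcp_pos: [0.4337, -0.4531, 0.2671]
ee_rot: [[-1.0, -0.02, -0.002], [-0.02, 1.0, -0.0], [0.002, -0.0, -1.0]]
wrist_force: [0.5, 0.3, 0.3]
gripper_width: 0.901
```

View pics/g3.png

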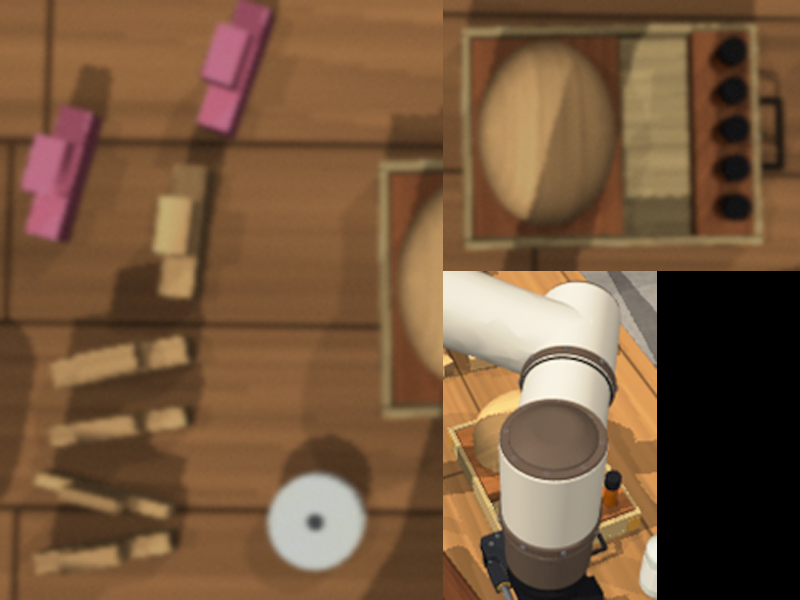

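The top view shows five caps in the rack holes (crop x≈733) and all packers unmoved. In crop px, the p30 foot runs from (178,298) to (190,163), p24 from (52,373) to (189,351), and the upper p18 from (50,437) to (190,415). Now I convert these.

```bash
python3 - <<'E'
from h import *
from station import r
t=dict(np.load("top3.npz"))
for n,a,b in [("p30",(178,298),(190.5,163)),("p24",(52,373),(189,351)),("p18a",(50,437),(190,415)),("p18b",(35,562),(172,542))]:
    P,Q=[ray(t,85+p[0]/2.858,80+p[1]/2.857,.036) for p in(a,b)]
    d=(Q-P) if n=="p30" else P-Q
    print(n,((P+Q)/2)[:2].round(4),"len",np.linalg.norm(d).round(4),"axis deg from x",np.degrees(np.arctan2(d[1],d[0])).round(1))
print("p30 lug",ray(t,85+174/2.858,80+224/2.857,.072)[:2].round(4))
s=r.sense();print(s["joints"].round(1),s["tcp_pos"].round(4),s["ee_rot"].round(3).tolist())
E
```

```text
p30 [0.644  0.2707] len 0.123 axis deg from x -3.8
p24 [0.5245 0.3249] len 0.124 axis deg from x 99.8
p18a [0.4672 0.3238] len 0.1263 axis deg from x 99.6
p18b [0.3553 0.3353] len 0.1227 axis deg from x 98.9
p30 lug [0.6451 0.2703]
[-31.2  21.5   2.4  -0.  -71.1 -57.5] [ 0.435  -0.4498  0.2672] [[-1.0, -0.022, -0.001], [-0.022, 1.0, 0.001], [0.001, 0.001, -1.0]]
```

```bash
python3 -m jog '{"rot":[[0,0,-0.6],[0,0,-0.6],[0,0,-0.6],[0,0,-0.6],[0,0,-0.6],[0,0,-0.6],[0,0,-0.6],[0,0,-0.6],[0,0,-0.6],[0,0,-0.4]],"delta_pos":[[10.5,36,0],[10.5,36,0],[10.5,36,0],[10.5,36,0],[10.5,36,0],[10.5,36,0],[10.5,36,0],[10.5,36,0],[10.5,36,0],[10.5,36,0]],"grip":[75,75,75,75,75,75,75,75,75,75]}'
python3 -m jog '{"rot":[[0,0,0],[0,0,0],[0,0,0],[0,0,0],[0,0,0],[0,0,0],[0,0,0],[0,0,0],[0,0,0],[0,0,0]],"delta_pos":[[10.5,36,0],[10.5,36,0],[10.5,36,0],[10.5,36,0],[10.5,36,0],[10.5,36,0],[10.5,36,-10],[10.5,36,-20],[10.5,36,-20],[10.5,36,-20]],"grip":[75,75,75,75,75,75,75,75,75,75]}'
python3 -m jog '{"rot":[[0,0,0],[0,0,0]],"delta_pos":[[0,0,-20],[0,0,-20]],"grip":[75,75]}'
python3 - <<'E'
from station import vision,r
import cv2,numpy as np
for n in("top","side"):
    c=vision.capture(n); np.savez(f"{n}4.npz",**c)
s=np.load("side4.npz")["frame"];t=np.load("top4.npz")["frame"]
o=np.hstack([cv2.resize(s[60:210,130:330],(400,300),interpolation=cv2.INTER_CUBIC),cv2.resize(t[60:210,80:280],(400,300),interpolation=cv2.INTER_CUBIC)])
cv2.imwrite("pics/g4.png",o[:,:,::-1]);print(r.sense()["joints"].round(1))
E
```

```text
time_s: 21.48
tcp_pos: [0.5406, -0.086, 0.2684]
ee_rot: [[-0.997, 0.075, 0.0], [0.075, 0.997, 0.0], [-0.0, 0.0, -1.0]]
wrist_force: [0.7, -1.5, 0.4]
gripper_width: 0.748
time_s: 22.32
tcp_pos: [0.6444, 0.2719, 0.1989]
ee_rot: [[-0.997, 0.074, 0.0], [0.074, 0.997, 0.0], [-0.0, 0.0, -1.0]]
wrist_force: [-1.1, -0.4, -0.6]
gripper_width: 0.749
time_s: 22.48
tcp_pos: [0.6441, 0.2725, 0.1574]
ee_rot: [[-0.997, 0.072, -0.001], [0.072, 0.997, -0.0], [0.001, -0.0, -1.0]]
wrist_force: [0.0, 0.1, 0.1]
gripper_width: 0.752
[ 3.600e+01  3.300e+01  5.100e+00 -1.000e-01 -6.260e+01 -1.302e+02]
```

View pics/g4.png

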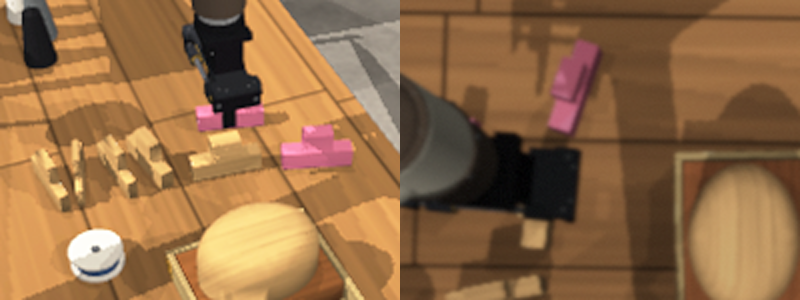

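The p30 is at side-crop (228,150), with its lug top near (230,137). The gripper hovers above it, and a pink one stands behind at (230,117). A quick ray check of the lug:

```bash
python3 - <<'E'
from h import *
s=dict(np.load("side4.npz"))
print("lug top",ray(s,130+231/2,60+137/2,.072).round(4)); print("foot ends",ray(s,130+193/2,60+160/2,.036).round(4),ray(s,130+259/2,60+148/2,.036).round(4))
print("proj est lug",np.round((np.array(proj(s,(.6445,.2705,.072)))-[130,60])*2,1))
E
```

```text
lug top [0.6576 0.2698 0.072 ]
foot ends [0.5912 0.279  0.036 ] [0.7061 0.2647 0.036 ]
proj est lug [223.5 138.7]
```

```bash
python3 -m jog '{"rot":[[0,0,0],[0,0,0],[0,0,0],[0,0,0],[0,0,0],[0,0,0],[0,0,0],[0,0,0],[0,0,0],[0,0,0]],"delta_pos":[[0,-1,-28],[0,-1,-28],[0,0,-28],[0,0,0],[0,0,0],[0,0,0],[0,0,0],[0,0,0],[0,0,0],[0,0,0]],"grip":[75,75,75,75,10,10,10,10,10,10]}'
python3 -m jog '{"rot":[[0,0,0],[0,0,0],[0,0,0]],"delta_pos":[[0,0,0],[0,0,0],[0,0,0]],"grip":[10,10,10]}'
```

```text
time_s: 23.42
tcp_pos: [0.646, 0.2672, 0.0766]
ee_rot: [[-0.997, 0.076, 0.002], [0.076, 0.997, 0.001], [-0.002, 0.002, -1.0]]
wrist_force: [0.0, 0.3, -0.2]
gripper_width: 0.379
time_s: 23.67
tcp_pos: [0.646, 0.2673, 0.0764]
ee_rot: [[-0.997, 0.076, 0.002], [0.076, 0.997, 0.001], [-0.002, 0.001, -1.0]]
wrist_force: [-1.0, 1.0, 5.0]
gripper_width: 0.354
```

```bash
python3 -m jog '{"rot":[[0,0,0],[0,0,0],[0,0,0],[0,0,0],[0,0,5],[0,0,5],[0,0,5],[0,0,5],[0,0,5],[0,0,5]],"delta_pos":[[0,0,0],[0,0,0],[0,0,0],[0,0,20],[0,0,20],[0,0,0],[0,0,0],[0,0,0],[0,0,0],[0,0,0]],"grip":[85,85,85,85,85,85,85,85,85,85]}'
python3 -m jog '{"rot":[[0,0,6],[0,0,6],[0,0,6],[0,0,6],[0,0,6],[0,0,6],[0,0,6],[0,0,6],[0,0,6],[0,0,6]],"delta_pos":[[0,0,0],[0,0,0],[0,0,0],[0,0,0],[0,0,0],[0,0,0],[0,0,0],[0,0,0],[0,0,0],[0,0,0]],"grip":[85,85,85,85,85,85,85,85,85,85]}'
python3 -m jog '{"rot":[[0,0,0],[0,0,0]],"delta_pos":[[0,0,0],[0,0,0]],"grip":[85,85]}'
```

```text
time_s: 24.5
tcp_pos: [0.6449, 0.2661, 0.1142]
ee_rot: [[-0.9, -0.436, -0.002], [-0.436, 0.9, -0.001], [0.002, -0.0, -1.0]]
wrist_force: [-0.3, -0.0, 0.3]
gripper_width: 0.847
time_s: 25.33
tcp_pos: [0.6449, 0.2661, 0.1142]
ee_rot: [[-0.071, -0.997, -0.002], [-0.997, 0.071, -0.001], [0.001, 0.002, -1.0]]
wrist_force: [-0.2, 0.2, -0.0]
gripper_width: 0.845
time_s: 25.5
tcp_pos: [0.6451, 0.2663, 0.1144]
ee_rot: [[-0.079, -0.997, -0.001], [-0.997, 0.079, -0.001], [0.001, 0.001, -1.0]]
wrist_force: [-0.4, 0.1, -0.3]
gripper_width: 0.848
```

```bash
python3 -m jog '{"rot":[[0,0,0],[0,0,0],[0,0,0],[0,0,0],[0,0,0],[0,0,0],[0,0,0],[0,0,0],[0,0,0],[0,0,0]],"delta_pos":[[0,1,-20],[0,0,-19],[0,0,0],[0,0,0],[0,0,0],[0,0,0],[0,0,0],[0,0,0],[0,0,0],[0,0,0]],"grip":[85,85,85,85,10,10,10,10,10,10]}'
python3 -m jog '{"rot":[[0,0,0],[0,0,0],[0,0,0]],"delta_pos":[[0,0,0],[0,0,40],[0,0,40]],"grip":[10,10,10]}'
```

```text
time_s: 26.33
tcp_pos: [0.6454, 0.2678, 0.0771]
ee_rot: [[-0.076, -0.997, 0.0], [-0.997, 0.076, 0.0], [-0.0, -0.0, -1.0]]
wrist_force: [-1.6, -1.1, 3.4]
gripper_width: 0.568
time_s: 26.58
tcp_pos: [0.6436, 0.2666, 0.153]
ee_rot: [[-0.077, -0.997, -0.007], [-0.997, 0.077, -0.004], [0.005, 0.007, -1.0]]
wrist_force: [1.1, 0.7, -1.5]
gripper_width: 0.573
```

```bash
python3 -m jog '{"rot":[[0,0,0.6],[0,0,0.6],[0,0,0.6],[0,0,0.6],[0,0,0.6],[0,0,0.6],[0,0,0.6],[0,0,0.6],[0,0,0.5],[0,0,0.5]],"delta_pos":[[0,0,30],[0,0,30],[-3.6,-33,28],[-3.6,-33,0],[-3.6,-33,0],[-3.6,-33,0],[-3.6,-33,0],[-3.6,-33,0],[-3.6,-33,0],[-3.6,-33,0]],"grip":[10,10,10,10,10,10,10,10,10,10]}'
python3 -m jog '{"rot":[[0,0,0],[0,0,0],[0,0,0],[0,0,0],[0,0,0],[0,0,0]],"delta_pos":[[-3.6,-33,0],[-3.6,-33,0],[-3.6,-33,0],[-3.6,-33,0],[0,0,0],[0,0,0]],"grip":[10,10,10,10,10,10]}'
```

```text
time_s: 27.42
tcp_pos: [0.6162, 0.0036, 0.2425]
ee_rot: [[0.025, -1.0, -0.001], [-1.0, -0.025, 0.0], [-0.0, 0.001, -1.0]]
wrist_force: [0.6, -0.1, -1.3]
gripper_width: 0.574
time_s: 27.92
tcp_pos: [0.6018, -0.1286, 0.2424]
ee_rot: [[0.021, -1.0, -0.001], [-1.0, -0.021, 0.0], [-0.0, 0.001, -1.0]]
wrist_force: [1.2, -0.2, -1.3]
gripper_width: 0.569
```

```bash
python3 -m jog '{"rot":[[0,0,0],[0,0,0],[0,0,0],[0,0,0],[0,0,0],[0,0,0]],"delta_pos":[[-1,-2.5,-30],[0,0,-30],[0,0,-30],[0,0,-10],[0,0,0],[0,0,0]],"grip":[10,10,10,10,10,10]}'
python3 - <<'E'
from station import vision,r
import cv2,numpy as np
for n in("top","side"):
    c=vision.capture(n); np.savez(f"{n}5.npz",**c)
s=np.load("side5.npz")["frame"];t=np.load("top5.npz")["frame"]
o=np.hstack([cv2.resize(s[130:280,210:360],(400,400),interpolation=cv2.INTER_CUBIC),cv2.resize(t[110:260,230:380],(400,400),interpolation=cv2.INTER_CUBIC)])
cv2.imwrite("pics/g5.png",o[:,:,::-1])
E
```

```text
time_s: 28.42
tcp_pos: [0.6022, -0.1288, 0.1436]
ee_rot: [[0.027, -1.0, 0.0], [-1.0, -0.027, -0.001], [0.001, -0.0, -1.0]]
wrist_force: [0.8, -0.5, -0.8]
gripper_width: 0.568
```

View pics/g5.png

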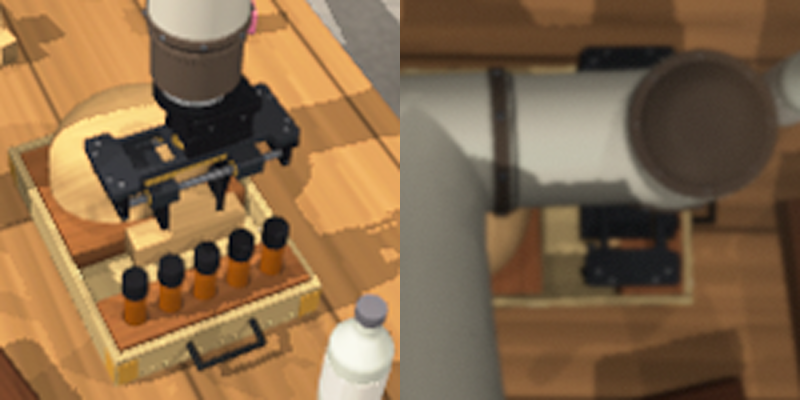

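The side crop shows the held p30 over the gap, just clear of the rack on the block side, with the five vials seated. I'm lowering it.

```bash
python3 -m jog '{"rot":[[0,0,0],[0,0,0],[0,0,0],[0,0,0],[0,0,0]],"delta_pos":[[0,0,-12],[0,0,-12],[0,0,-12],[0,0,0],[0,0,0]],"grip":[10,10,10,10,10]}'
python3 -m jog '{"rot":[[0,0,0],[0,0,0],[0,0,0],[0,0,0],[0,0,0]],"delta_pos":[[0,0,-8],[0,0,-8],[0,0,-4],[0,0,0],[0,0,0]],"grip":[10,10,10,10,10]}'
```

```text
time_s: 28.93
tcp_pos: [0.6021, -0.1294, 0.1084]
ee_rot: [[0.025, -1.0, 0.002], [-1.0, -0.025, -0.0], [0.0, -0.002, -1.0]]
wrist_force: [-0.5, 0.6, -0.6]
gripper_width: 0.574
time_s: 29.35
tcp_pos: [0.6013, -0.1295, 0.0868]
ee_rot: [[0.025, -1.0, -0.001], [-1.0, -0.025, -0.0], [0.0, 0.001, -1.0]]
wrist_force: [0.4, 0.1, -0.9]
gripper_width: 0.572
```

```bash
python3 -m jog '{"rot":[[0,0,0],[0,0,0],[0,0,0],[0,0,0],[0,0,0]],"delta_pos":[[0,0,-1],[0,-1,0],[0,-1,0],[0,0,0],[0,0,0]],"grip":[10,10,10,10,10]}'
python3 -m jog '{"rot":[[0,0,0],[0,0,0],[0,0,0]],"delta_pos":[[0,-1,0],[0,-1,0],[0,0,0]],"grip":[10,10,10]}'
```

```text
time_s: 29.77
tcp_pos: [0.6015, -0.1315, 0.0863]
ee_rot: [[0.025, -1.0, 0.0], [-1.0, -0.025, -0.0], [0.0, -0.0, -1.0]]
wrist_force: [-0.1, 0.0, -1.7]
gripper_width: 0.572
time_s: 30.02
tcp_pos: [0.6014, -0.1336, 0.0861]
ee_rot: [[0.025, -1.0, 0.0], [-1.0, -0.025, -0.0], [0.0, -0.0, -1.0]]
wrist_force: [-0.1, -0.0, -1.3]
gripper_width: 0.57
```

```bash
for i in 1; do python3 -m jog '{"rot":[[0,0,0],[0,0,0],[0,0,0]],"delta_pos":[[0,-1,-0.5],[0,0,0],[0,0,0]],"grip":[10,10,10]}'; done
python3 -m jog '{"rot":[[0,0,0],[0,0,0],[0,0,0]],"delta_pos":[[0,-1,-0.5],[0,0,0],[0,0,0]],"grip":[10,10,10]}'
```

```text
time_s: 30.27
tcp_pos: [0.6013, -0.1345, 0.0855]
ee_rot: [[0.025, -1.0, -0.0], [-1.0, -0.025, -0.0], [0.0, 0.0, -1.0]]
wrist_force: [-0.3, 0.6, -1.3]
gripper_width: 0.572
time_s: 30.52
tcp_pos: [0.6014, -0.1355, 0.0851]
ee_rot: [[0.025, -1.0, -0.0], [-1.0, -0.025, 0.0], [-0.0, 0.0, -1.0]]
wrist_force: [0.2, -0.5, -0.6]
gripper_width: 0.572
```

```bash
python3 -m jog '{"rot":[[0,0,0],[0,0,0],[0,0,0]],"delta_pos":[[0,-1,0],[0,0,0],[0,0,0]],"grip":[10,10,10]}'
python3 -m jog '{"rot":[[0,0,0],[0,0,0],[0,0,0]],"delta_pos":[[0,-1,0],[0,0,0],[0,0,0]],"grip":[10,10,10]}'
python3 - <<'E'
from station import vision,r
import cv2,numpy as np
c=vision.capture("side"); np.savez("side6.npz",**c)
cv2.imwrite("pics/g6.png",cv2.resize(c["frame"][170:270,225:345],(720,600),interpolation=cv2.INTER_CUBIC)[:,:,::-1])
E
```

```text
time_s: 30.77
tcp_pos: [0.6014, -0.136, 0.0851]
ee_rot: [[0.025, -1.0, -0.0], [-1.0, -0.025, 0.0], [-0.0, 0.0, -1.0]]
wrist_force: [-0.8, 3.0, -0.6]
gripper_width: 0.575
time_s: 31.02
tcp_pos: [0.6014, -0.1363, 0.0851]
ee_rot: [[0.026, -1.0, -0.0], [-1.0, -0.026, 0.001], [-0.001, 0.0, -1.0]]
wrist_force: [-1.7, 5.6, -0.3]
gripper_width: 0.57
```

View pics/g6.png

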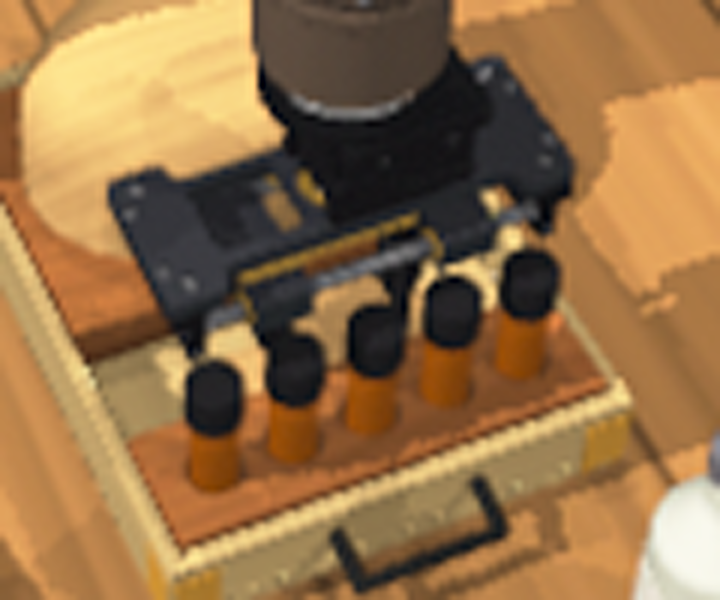

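Contact with the rack came at TCP y≈-0.136, with force rising to 5.6 N. I'm releasing and going to p24.

```bash
python3 -m jog '{"rot":[[0,0,0],[0,0,0],[0,0,0],[0,0,0],[0,0,0],[0,0,0],[0,0,0],[0,0,0]],"delta_pos":[[0,1,0],[0,0,0],[0,0,0],[0,0,0],[0,0,20],[0,0,35],[0,0,35],[0,0,35]],"grip":[80,80,80,80,80,80,80,80]}'
python3 -m jog '{"rot":[[0,0,0.8],[0,0,0.8],[0,0,0.8],[0,0,0.8],[0,0,0.8],[0,0,0.8],[0,0,0.8],[0,0,0.8],[0,0,1],[0,0,1]],"delta_pos":[[-6,35.5,0],[-6,35.5,0],[-6,35.5,0],[-6,35.5,0],[-6,35.5,0],[-6,35.5,0],[-6,35.5,0],[-6,35.5,0],[-6,35.5,0],[-6,35.5,0]],"grip":[60,60,60,60,60,60,60,60,60,60]}'
python3 -m jog '{"rot":[[0,0,0],[0,0,0],[0,0,0],[0,0,0],[0,0,0]],"delta_pos":[[-6,35.5,-20],[-6,35.5,-20],[-5,35.5,-20],[0,0,0],[0,0,0]],"grip":[60,60,60,60,60]}'
python3 - <<'E'
from station import vision,r
import cv2,numpy as np
for n in("top","side"):
    c=vision.capture(n); np.savez(f"{n}7.npz",**c)
s=np.load("side7.npz")["frame"];t=np.load("top7.npz")["frame"]
o=np.hstack([cv2.resize(s[150:270,225:345],(400,400),interpolation=cv2.INTER_CUBIC),cv2.resize(t[125:245,250:370],(400,400),interpolation=cv2.INTER_CUBIC)])
o=np.vstack([o,np.hstack([cv2.resize(s[80:155,120:270],(400,200),interpolation=cv2.INTER_CUBIC),cv2.resize(t[140:240,80:280],(400,200))])])
cv2.imwrite("pics/g7.png",o[:,:,::-1])
E
```

```text
time_s: 31.73
tcp_pos: [0.601, -0.1369, 0.2114]
ee_rot: [[0.025, -1.0, -0.001], [-1.0, -0.025, -0.0], [0.0, 0.001, -1.0]]
wrist_force: [0.6, 0.6, -0.2]
gripper_width: 0.801
time_s: 32.57
tcp_pos: [0.541, 0.2199, 0.2104]
ee_rot: [[0.171, -0.985, 0.001], [-0.985, -0.171, 0.0], [0.0, -0.001, -1.0]]
wrist_force: [1.1, 1.0, 0.1]
gripper_width: 0.597
time_s: 32.98
tcp_pos: [0.5235, 0.3261, 0.1483]
ee_rot: [[0.173, -0.985, -0.002], [-0.985, -0.173, -0.003], [0.002, 0.003, -1.0]]
wrist_force: [-0.7, -0.6, 0.2]
gripper_width: 0.6
```

View pics/g7.png

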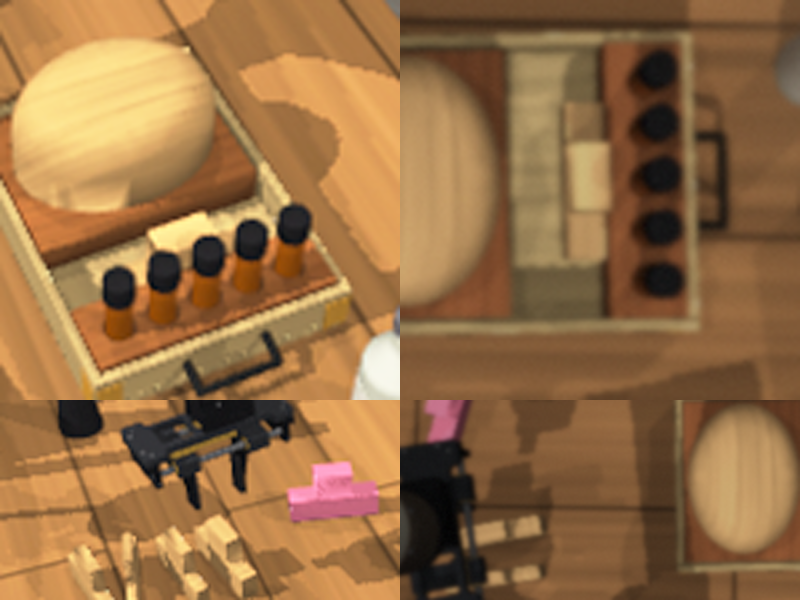

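The top crop shows p30 upright in the gap against the rack (foot x 566–603, rack edge 603), and the floor is free from 508 to 566. The gripper is above p24. Now I pinch p24 and check where p30 actually stands.

```bash
python3 - <<'E'
from h import *
t=dict(np.load("top7.npz"))
u=lambda x:250+(x-400)/3.3333; v=lambda y:125+y/3.3333
print("lug ctr",ray(t,u(589),v(176),.080).round(4),"lug edges",ray(t,u(569.5),v(176),.080)[1].round(4),ray(t,u(609),v(176),.080)[1].round(4))
print("foot left",ray(t,u(566),v(176),.044)[1].round(4),"block edge",ray(t,u(508),v(176),.042)[1].round(4),"rack",ray(t,u(604),v(280),.052).round(4))
E
python3 -m jog '{"rot":[[0,0,0],[0,0,0],[0,0,0],[0,0,0],[0,0,0],[0,0,0],[0,0,0],[0,0,0],[0,0,0],[0,0,0]],"delta_pos":[[0,0,-25],[0,0,-25],[0,0,-24],[0,0,0],[0,0,0],[0,0,0],[0,0,0],[0,0,0],[0,0,0],[0,0,0]],"grip":[60,60,60,60,10,10,10,10,10,10]}'
python3 -m jog '{"rot":[[0,0,0],[0,0,0],[0,0,0]],"delta_pos":[[0,0,0],[0,0,0],[0,0,0]],"grip":[10,10,10]}'
```

```text
lug ctr [ 0.6008 -0.1296  0.08  ] lug edges -0.1151 -0.1444
foot left -0.1169 block edge -0.0725 rack [ 0.524  -0.1452  0.052 ]
time_s: 33.92
tcp_pos: [0.5249, 0.3254, 0.0774]
ee_rot: [[0.171, -0.985, 0.002], [-0.985, -0.171, 0.001], [-0.001, -0.002, -1.0]]
wrist_force: [-1.3, -0.1, 4.4]
gripper_width: 0.271
time_s: 34.17
tcp_pos: [0.5249, 0.3255, 0.0774]
ee_rot: [[0.171, -0.985, 0.002], [-0.985, -0.171, 0.001], [-0.001, -0.002, -1.0]]
wrist_force: [-0.7, -0.6, 6.1]
gripper_width: 0.274
```

p30 stands about 4.8 mm off the TCP line, probably because it swung in the grip during the brisk transport. I'll move gently from here. p24 is pinched at 23.8 mm, and I now regrip it by its lug ends.

```bash
python3 -m jog '{"rot":[[0,0,0],[0,0,0],[0,0,0],[0,0,0],[0,0,-5],[0,0,-5],[0,0,-5],[0,0,-5],[0,0,-5],[0,0,-5]],"delta_pos":[[0,0,0],[0,0,0],[0,0,0],[0,0,20],[0,0,20],[0,0,0],[0,0,0],[0,0,0],[0,0,0],[0,0,0]],"grip":[70,70,70,70,80,80,80,80,80,80]}'
python3 -m jog '{"rot":[[0,0,-6],[0,0,-6],[0,0,-6],[0,0,-6],[0,0,-6],[0,0,-6],[0,0,-6],[0,0,-6],[0,0,-6],[0,0,-6]],"delta_pos":[[0,0,0],[0,0,0],[0,0,0],[0,0,0],[0,0,0],[0,0,0],[0,0,0],[0,0,0],[0,0,0],[0,0,0]],"grip":[80,80,80,80,80,80,80,80,80,80]}'
python3 -m jog '{"rot":[[0,0,0],[0,0,0]],"delta_pos":[[0,0,0],[0,0,0]],"grip":[80,80]}'
```

```text
time_s: 35.0
tcp_pos: [0.5241, 0.3249, 0.1155]
ee_rot: [[-0.349, -0.937, -0.001], [-0.937, 0.349, -0.001], [0.001, 0.001, -1.0]]
wrist_force: [0.3, -0.7, -0.1]
gripper_width: 0.792
time_s: 35.83
tcp_pos: [0.524, 0.3249, 0.1154]
ee_rot: [[-0.986, -0.166, -0.001], [-0.166, 0.986, -0.001], [0.001, -0.001, -1.0]]
wrist_force: [0.3, -0.5, 0.3]
gripper_width: 0.805
time_s: 36.0
tcp_pos: [0.5242, 0.325, 0.1156]
ee_rot: [[-0.985, -0.173, -0.001], [-0.173, 0.985, -0.001], [0.001, -0.0, -1.0]]
wrist_force: [0.7, 0.3, -0.5]
gripper_width: 0.798
```

```bash
python3 -m jog '{"rot":[[0,0,0],[0,0,0],[0,0,0],[0,0,0],[0,0,0],[0,0,0],[0,0,0],[0,0,0],[0,0,0],[0,0,0]],"delta_pos":[[0.6,0,-20],[0,0,-20],[0,0,0],[0,0,0],[0,0,0],[0,0,0],[0,0,0],[0,0,0],[0,0,0],[0,0,0]],"grip":[80,80,80,80,10,10,10,10,10,10]}'
python3 -m jog '{"rot":[[0,0,0],[0,0,0],[0,0,0],[0,0,0],[0,0,0],[0,0,0],[0,0,0],[0,0,0],[0,0,0],[0,0,0]],"delta_pos":[[0,0,0],[0,0,0],[0,0,5],[0,0,12],[0,0,20],[0,0,28],[0,0,30],[0,0,30],[0,0,22],[0,0,13]],"grip":[10,10,10,10,10,10,10,10,10,10]}'
```

```text
time_s: 36.83
tcp_pos: [0.5256, 0.3258, 0.0773]
ee_rot: [[-0.985, -0.171, 0.002], [-0.171, 0.985, 0.002], [-0.002, 0.001, -1.0]]
wrist_force: [-0.1, 1.3, 3.2]
gripper_width: 0.573
time_s: 37.67
tcp_pos: [0.5253, 0.325, 0.2388]
ee_rot: [[-0.985, -0.171, 0.002], [-0.171, 0.985, 0.001], [-0.002, 0.001, -1.0]]
wrist_force: [0.2, 0.8, -0.7]
gripper_width: 0.571
```

```bash
python3 -m jog '{"rot":[[0,0,2],[0,0,4],[0,0,5],[0,0,5],[0,0,6],[0,0,6],[0,0,6],[0,0,6],[0,0,6],[0,0,6]],"delta_pos":[[1,-5,0],[2,-10,0],[3,-15,0],[4,-20,0],[4,-25,0],[4,-25,0],[4,-25,0],[4,-25,0],[4,-25,0],[4,-25,0]],"grip":[10,10,10,10,10,10,10,10,10,10]}'
python3 -m jog '{"rot":[[0,0,6],[0,0,6],[0,0,5],[0,0,5],[0,0,4],[0,0,2.5],[0,0,1],[0,0,0],[0,0,0],[0,0,0]],"delta_pos":[[5,-25,0],[5,-25,0],[5,-25,0],[5,-25,0],[5,-25,0],[5,-25,0],[5,-25,0],[3,-20,0],[2,-15,0],[1,-10,0]],"grip":[10,10,10,10,10,10,10,10,10,10]}'
python3 -m jog '{"rot":[[0,0,0],[0,0,0],[0,0,0],[0,0,0],[0,0,0],[0,0,0],[0,0,0]],"delta_pos":[[0,-5,-5],[0,0,-12],[0,0,-20],[0,0,-25],[0,0,-20],[0,0,-12],[0,0,-3]],"grip":[10,10,10,10,10,10,10]}'
python3 - <<'E'
from station import vision,r
import cv2,numpy as np
for n in("top","side"):
    c=vision.capture(n); np.savez(f"{n}8.npz",**c)
s=np.load("side8.npz")["frame"]
cv2.imwrite("pics/g8.png",cv2.resize(s[160:270,225:357],(720,600),interpolation=cv2.INTER_CUBIC)[:,:,::-1])
E
```

```text
time_s: 38.5
tcp_pos: [0.5581, 0.1234, 0.2352]
ee_rot: [[-0.468, -0.884, -0.003], [-0.884, 0.468, -0.001], [0.002, 0.002, -1.0]]
wrist_force: [-0.8, 0.1, -1.2]
gripper_width: 0.571
time_s: 39.33
tcp_pos: [0.5991, -0.0967, 0.2349]
ee_rot: [[0.021, -1.0, -0.003], [-1.0, -0.021, -0.0], [-0.0, 0.003, -1.0]]
wrist_force: [-0.3, 1.0, -0.9]
gripper_width: 0.574
time_s: 39.92
tcp_pos: [0.5976, -0.0993, 0.1356]
ee_rot: [[0.023, -1.0, -0.007], [-1.0, -0.023, 0.0], [-0.0, 0.007, -1.0]]
wrist_force: [-1.2, -0.8, -0.7]
gripper_width: 0.569
```

View pics/g8.png

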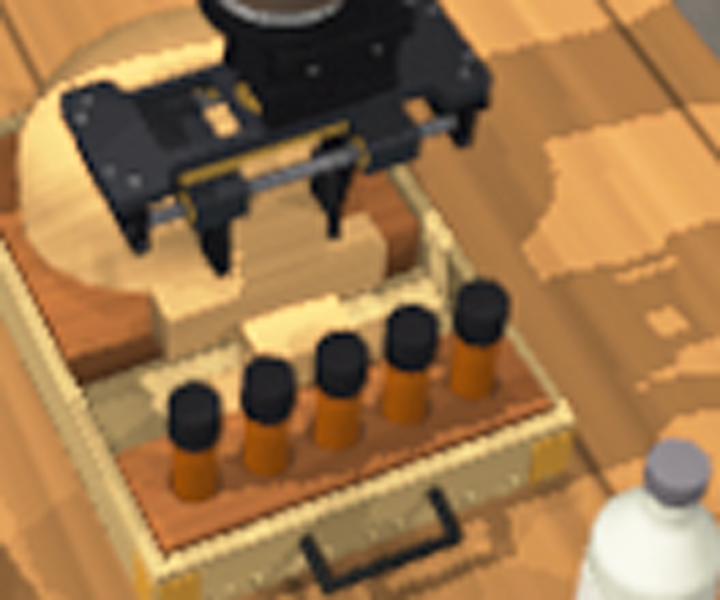

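The side view shows the held p24 over the gap, just behind p30's lug, with lower front corners at about (165,360) and (385,268). Checking for tilt against the prediction:

```bash
python3 - <<'E'
from h import *
s=dict(np.load("side8.npz"))
ex=np.array([.9997,.025]);ey=np.array([-.025,.9997]);c=np.array([.5976,-.0993])
for z in(.0583,.0943):
  for sx in(-.06,.06):
    p=c+sx*ex-.012*ey; print(z,sx,((np.array(proj(s,(*p,z)))-[225,160])*5.4545).round())
E
```

```text
0.0583 -0.06 [164. 363.]
0.0583 0.06 [377. 289.]
0.0943 -0.06 [163. 319.]
0.0943 0.06 [382. 244.]
```

```bash
python3 -m jog '{"rot":[[0,0,0],[0,0,0],[0,0,0],[0,0,0],[0,0,0],[0,0,0],[0,0,0]],"delta_pos":[[0,0,-6],[0,0,-10],[0,0,-12],[0,0,-10],[0,0,-7],[0,0,-3],[0,0,0]],"grip":[10,10,10,10,10,10,10]}'
python3 -m jog '{"rot":[[0,0,0],[0,0,0],[0,0,0],[0,0,0],[0,0,0]],"delta_pos":[[0,0,-1],[0,-1,0],[0,-1,0],[0,-1,0],[0,0,0]],"grip":[10,10,10,10,10]}'
```

```text
time_s: 40.6
tcp_pos: [0.5996, -0.1, 0.0902]
ee_rot: [[0.023, -1.0, -0.002], [-1.0, -0.023, -0.0], [0.0, 0.002, -1.0]]
wrist_force: [0.3, -0.4, -0.4]
gripper_width: 0.574
time_s: 41.02
tcp_pos: [0.6003, -0.103, 0.0906]
ee_rot: [[0.023, -1.0, 0.001], [-1.0, -0.023, 0.0], [-0.0, -0.001, -1.0]]
wrist_force: [-0.0, -0.0, -1.4]
gripper_width: 0.572
```

```bash
python3 -m jog '{"rot":[[0,0,0],[0,0,0],[0,0,0],[0,0,0]],"delta_pos":[[0,0,-3],[0,0,-2.5],[0,0,0],[0,0,0]],"grip":[10,10,10,10]}'
python3 -m jog '{"rot":[[0,0,0],[0,0,0],[0,0,0],[0,0,0]],"delta_pos":[[0,-1,0],[0,-1,0],[0,0,0],[0,0,0]],"grip":[10,10,10,10]}'
python3 -m jog '{"rot":[[0,0,0],[0,0,0],[0,0,0],[0,0,0]],"delta_pos":[[0,-1,0],[0,0,0],[0,0,0],[0,0,0]],"grip":[10,10,10,10]}'
```

```text
time_s: 41.35
tcp_pos: [0.6003, -0.103, 0.0853]
ee_rot: [[0.024, -1.0, 0.001], [-1.0, -0.024, -0.0], [0.0, -0.001, -1.0]]
wrist_force: [-0.1, -0.4, 4.4]
gripper_width: 0.571
time_s: 41.68
tcp_pos: [0.6004, -0.104, 0.0853]
ee_rot: [[0.023, -1.0, 0.001], [-1.0, -0.023, 0.001], [-0.001, -0.001, -1.0]]
wrist_force: [-0.4, 4.2, 5.7]
gripper_width: 0.571
time_s: 42.02
tcp_pos: [0.6004, -0.1041, 0.0853]
ee_rot: [[0.022, -1.0, 0.001], [-1.0, -0.022, 0.002], [-0.002, -0.001, -1.0]]
wrist_force: [-1.8, 8.4, 5.9]
gripper_width: 0.57
```

p24 touched the floor at z=0.0853 and met p30 at y=-0.104, as predicted. I'm releasing it and going to the upper p18.

```bash
python3 -m jog '{"rot":[[0,0,0],[0,0,0],[0,0,0],[0,0,0],[0,0,0],[0,0,0],[0,0,0],[0,0,0]],"delta_pos":[[0,2,0.5],[0,0,0],[0,0,0],[0,0,0],[0,0,20],[0,0,35],[0,0,35],[0,0,35]],"grip":[80,80,80,80,80,80,80,80]}'
python3 -m jog '{"rot":[[0,0,0.8],[0,0,0.8],[0,0,0.8],[0,0,0.8],[0,0,0.8],[0,0,0.8],[0,0,0.8],[0,0,0.8],[0,0,0.9],[0,0,0.9]],"delta_pos":[[-9.5,30.5,0],[-9.5,30.5,0],[-9.5,30.5,0],[-9.5,30.5,0],[-9.5,30.5,0],[-9.5,30.5,0],[-9.5,30.5,0],[-9.5,30.5,0],[-9.5,30.5,0],[-9.5,30.5,0]],"grip":[55,55,55,55,55,55,55,55,55,55]}'
python3 -m jog '{"rot":[[0,0,0],[0,0,0],[0,0,0],[0,0,0],[0,0,0],[0,0,0]],"delta_pos":[[-9.5,30.5,-20],[-9.5,30.5,-20],[-9.5,30.5,-20],[-9.5,30.5,0],[0,0,0],[0,0,0]],"grip":[55,55,55,55,55,55]}'
python3 - <<'E'
from station import vision,r
import cv2,numpy as np
for n in("top","side"):
    c=vision.capture(n); np.savez(f"{n}9.npz",**c)
s=np.load("side9.npz")["frame"];t=np.load("top9.npz")["frame"]
o=np.hstack([cv2.resize(s[80:155,120:270],(400,200),interpolation=cv2.INTER_CUBIC),cv2.resize(t[125:225,250:370],(400,333),interpolation=cv2.INTER_CUBIC)[:200]]) if 0 else np.hstack([cv2.resize(s[75:195,120:240],(400,400),interpolation=cv2.INTER_CUBIC),cv2.resize(t[125:245,250:370],(400,400),interpolation=cv2.INTER_CUBIC)])
cv2.imwrite("pics/g9.png",o[:,:,::-1])
E
```

```text
time_s: 42.68
tcp_pos: [0.5995, -0.1044, 0.2109]
ee_rot: [[0.023, -1.0, -0.002], [-1.0, -0.023, -0.0], [0.0, 0.002, -1.0]]
wrist_force: [1.2, -0.7, -1.0]
gripper_width: 0.796
time_s: 43.52
tcp_pos: [0.5043, 0.2021, 0.2099]
ee_rot: [[0.166, -0.986, -0.0], [-0.986, -0.166, -0.0], [0.0, 0.0, -1.0]]
wrist_force: [-0.6, 0.4, -0.2]
gripper_width: 0.55
time_s: 44.02
tcp_pos: [0.4666, 0.3242, 0.1494]
ee_rot: [[0.168, -0.986, -0.0], [-0.986, -0.168, -0.001], [0.001, 0.001, -1.0]]
wrist_force: [0.3, -0.5, 0.4]
gripper_width: 0.551
```

View pics/g9.png

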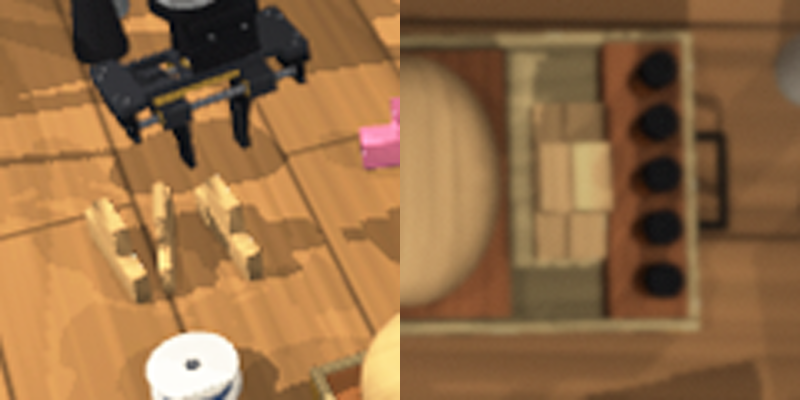

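The top crop shows p30 and p24 tight together, with the free gap at x 508–536, about 21 mm. The p18 is standing at side crop (230,225), under the gripper. I pinch it to centre it, then regrip.

```bash
python3 -m jog '{"rot":[[0,0,0],[0,0,0],[0,0,0],[0,0,0],[0,0,0],[0,0,0],[0,0,0],[0,0,0],[0,0,0],[0,0,0]],"delta_pos":[[0.5,0,-25],[0,0,-25],[0,0,-25],[0,0,0],[0,0,0],[0,0,0],[0,0,0],[0,0,0],[0,0,0],[0,0,0]],"grip":[55,55,55,55,8,8,8,8,8,8]}'
python3 -m jog '{"rot":[[0,0,0],[0,0,0],[0,0,0],[0,0,0],[0,0,0]],"delta_pos":[[0,0,0],[0,0,0],[0,0,0],[0,0,0],[0,0,0]],"grip":[8,8,8,8,8]}'
python3 -m jog '{"rot":[[0,0,0],[0,0,0],[0,0,0],[0,0,0],[0,0,-5],[0,0,-5],[0,0,-5],[0,0,-5],[0,0,-5],[0,0,-5]],"delta_pos":[[0,0,0],[0,0,0],[0,0,0],[0,0,20],[0,0,20],[0,0,0],[0,0,0],[0,0,0],[0,0,0],[0,0,0]],"grip":[60,60,60,60,80,80,80,80,80,80]}'
python3 -m jog '{"rot":[[0,0,-6],[0,0,-6],[0,0,-6],[0,0,-6],[0,0,-6],[0,0,-6],[0,0,-6],[0,0,-6],[0,0,-6],[0,0,-6]],"delta_pos":[[0,0,0],[0,0,0],[0,0,0],[0,0,0],[0,0,0],[0,0,0],[0,0,0],[0,0,0],[0,0,0],[0,0,0]],"grip":[80,80,80,80,80,80,80,80,80,80]}'
python3 -m jog '{"rot":[[0,0,0],[0,0,0]],"delta_pos":[[0,0,0],[0,0,0]],"grip":[80,80]}'
```

```text
time_s: 44.95
tcp_pos: [0.4678, 0.3235, 0.0761]
ee_rot: [[0.166, -0.986, 0.001], [-0.986, -0.166, 0.001], [-0.001, -0.001, -1.0]]
wrist_force: [-0.3, -0.5, 4.2]
gripper_width: 0.205
time_s: 45.37
tcp_pos: [0.4679, 0.3235, 0.0761]
ee_rot: [[0.166, -0.986, 0.001], [-0.986, -0.166, 0.001], [-0.001, -0.001, -1.0]]
wrist_force: [-0.7, -1.5, 5.0]
gripper_width: 0.202
time_s: 46.2
tcp_pos: [0.4673, 0.3229, 0.1147]
ee_rot: [[-0.354, -0.935, -0.001], [-0.935, 0.354, -0.001], [0.001, 0.0, -1.0]]
wrist_force: [0.7, 0.5, 0.3]
gripper_width: 0.788
time_s: 47.03
tcp_pos: [0.4673, 0.3229, 0.1146]
ee_rot: [[-0.987, -0.16, -0.001], [-0.16, 0.987, -0.001], [0.001, -0.0, -1.0]]
wrist_force: [-0.1, 0.1, 0.4]
gripper_width: 0.8
time_s: 47.2
tcp_pos: [0.4673, 0.323, 0.1147]
ee_rot: [[-0.986, -0.168, -0.001], [-0.168, 0.986, -0.001], [0.001, -0.0, -1.0]]
wrist_force: [-0.4, -0.1, 0.8]
gripper_width: 0.801
```

```bash
python3 -m jog '{"rot":[[0,0,0],[0,0,0],[0,0,0],[0,0,0],[0,0,0],[0,0,0],[0,0,0],[0,0,0],[0,0,0],[0,0,0]],"delta_pos":[[0.5,0,-20],[0,0,-19],[0,0,0],[0,0,0],[0,0,0],[0,0,0],[0,0,0],[0,0,0],[0,0,0],[0,0,0]],"grip":[80,80,80,80,10,10,10,10,10,10]}'
python3 -m jog '{"rot":[[0,0,0],[0,0,0],[0,0,0],[0,0,0],[0,0,0],[0,0,0],[0,0,0],[0,0,0],[0,0,0],[0,0,0]],"delta_pos":[[0,0,0],[0,0,0],[0,0,5],[0,0,12],[0,0,20],[0,0,28],[0,0,30],[0,0,30],[0,0,22],[0,0,13]],"grip":[10,10,10,10,10,10,10,10,10,10]}'
```

```text
time_s: 48.03
tcp_pos: [0.4686, 0.3239, 0.0772]
ee_rot: [[-0.986, -0.166, 0.002], [-0.166, 0.986, 0.002], [-0.002, 0.002, -1.0]]
wrist_force: [-0.9, 1.3, 4.3]
gripper_width: 0.576
time_s: 48.87
tcp_pos: [0.4683, 0.323, 0.2389]
ee_rot: [[-0.986, -0.166, 0.002], [-0.166, 0.986, 0.002], [-0.002, 0.001, -1.0]]
wrist_force: [-0.3, -0.1, -0.7]
gripper_width: 0.57
```

```bash
python3 -m jog '{"rot":[[0,0,2],[0,0,4],[0,0,5],[0,0,5],[0,0,6],[0,0,6],[0,0,6],[0,0,6],[0,0,6],[0,0,6]],"delta_pos":[[3,-5,0],[5,-10,0],[6,-15,0],[7,-20,0],[7,-25,0],[7,-25,0],[7,-25,0],[7,-25,0],[7,-25,0],[7,-25,0]],"grip":[10,10,10,10,10,10,10,10,10,10]}'
python3 -m jog '{"rot":[[0,0,6],[0,0,6],[0,0,5],[0,0,5],[0,0,4],[0,0,2.8],[0,0,1],[0,0,0],[0,0,0],[0,0,0]],"delta_pos":[[8,-25,0],[8,-25,0],[8,-25,0],[8,-25,0],[8,-25,0],[8,-25,0],[7,-20,0],[6,-15,0],[4,-10,0],[3,-5,0]],"grip":[10,10,10,10,10,10,10,10,10,10]}'
python3 -m jog '{"rot":[[0,0,0],[0,0,0],[0,0,0],[0,0,0],[0,0,0],[0,0,0],[0,0,0],[0,0,0],[0,0,0]],"delta_pos":[[0,-4,-5],[0,0,-12],[0,0,-20],[0,0,-25],[0,0,-17],[0,0,-10],[0,0,-3],[0,0,0],[0,0,0]],"grip":[10,10,10,10,10,10,10,10,10]}'
python3 - <<'E'
from station import vision,r
import cv2,numpy as np
for n in("top","side"):
    c=vision.capture(n); np.savez(f"{n}10.npz",**c)
s=np.load("side10.npz")["frame"]
cv2.imwrite("pics/g10.png",cv2.resize(s[160:270,225:357],(720,600),interpolation=cv2.INTER_CUBIC)[:,:,::-1])
E
```

```text
time_s: 49.7
tcp_pos: [0.5303, 0.1213, 0.2354]
ee_rot: [[-0.472, -0.881, -0.002], [-0.881, 0.472, -0.001], [0.002, 0.002, -1.0]]
wrist_force: [0.8, 0.1, -1.0]
gripper_width: 0.57
time_s: 50.53
tcp_pos: [0.5986, -0.0783, 0.2353]
ee_rot: [[0.022, -1.0, -0.002], [-1.0, -0.022, -0.0], [0.0, 0.002, -1.0]]
wrist_force: [0.1, -0.4, -0.9]
gripper_width: 0.57
time_s: 51.28
tcp_pos: [0.5997, -0.0806, 0.1451]
ee_rot: [[0.024, -1.0, 0.002], [-1.0, -0.024, -0.0], [0.0, -0.002, -1.0]]
wrist_force: [-0.3, -0.1, 0.4]
gripper_width: 0.569
```

View pics/g10.png

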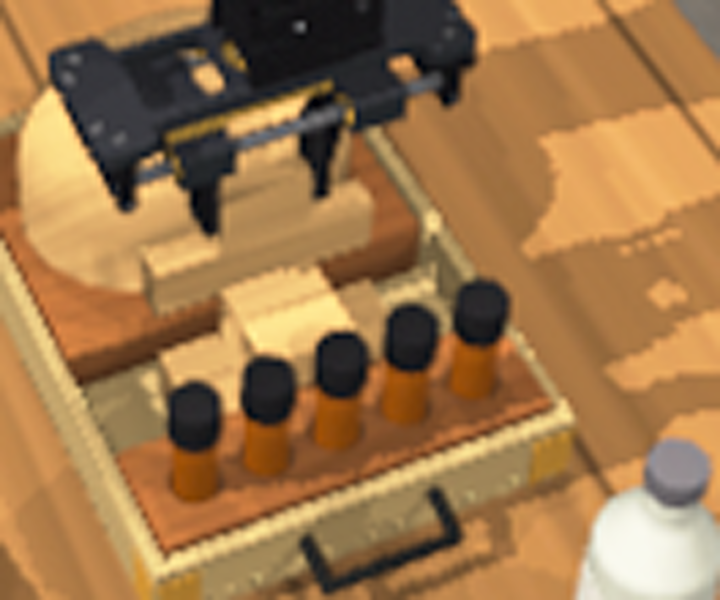

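p18 hangs level behind p24's lug, with lower edge around (150,310)–(372,235), and is clear of it. I lower it in small steps with force checks.

```bash
python3 -m jog '{"rot":[[0,0,0],[0,0,0],[0,0,0],[0,0,0],[0,0,0],[0,0,0]],"delta_pos":[[0,-0.8,-5],[0,0,-8],[0,0,-6],[0,0,-2],[0,0,0],[0,0,0]],"grip":[10,10,10,10,10,10]}'
python3 -m jog '{"rot":[[0,0,0],[0,0,0],[0,0,0],[0,0,0],[0,0,0]],"delta_pos":[[0,0,-3],[0,0,-3],[0,0,-3],[0,0,0],[0,0,0]],"grip":[10,10,10,10,10]}'
```

```text
time_s: 51.88
tcp_pos: [0.5989, -0.0818, 0.1227]
ee_rot: [[0.023, -1.0, -0.001], [-1.0, -0.023, -0.0], [0.0, 0.001, -1.0]]
wrist_force: [-0.2, -0.1, -0.4]
gripper_width: 0.57
time_s: 52.3
tcp_pos: [0.5989, -0.0817, 0.1138]
ee_rot: [[0.023, -1.0, -0.0], [-1.0, -0.023, -0.0], [0.0, 0.0, -1.0]]
wrist_force: [-0.9, 1.2, -0.1]
gripper_width: 0.571
```

```bash
python3 -m jog '{"rot":[[0,0,0],[0,0,0],[0,0,0],[0,0,0],[0,0,0],[0,0,0]],"delta_pos":[[0,0,-4],[0,0,-5],[0,0,-5],[0,0,-4],[0,0,0],[0,0,0]],"grip":[10,10,10,10,10,10]}'
python3 -m jog '{"rot":[[0,0,0],[0,0,0],[0,0,0],[0,0,0],[0,0,0]],"delta_pos":[[0,0,-4],[0,0,-4],[0,0,-3],[0,0,0],[0,0,0]],"grip":[10,10,10,10,10]}'
```

```text
time_s: 52.8
tcp_pos: [0.5988, -0.0818, 0.0956]
ee_rot: [[0.023, -1.0, -0.001], [-1.0, -0.023, -0.0], [0.0, 0.001, -1.0]]
wrist_force: [0.3, 0.6, -0.8]
gripper_width: 0.571
time_s: 53.22
tcp_pos: [0.5992, -0.0818, 0.0853]
ee_rot: [[0.024, -1.0, 0.0], [-1.0, -0.024, -0.0], [0.0, -0.0, -1.0]]
wrist_force: [-0.1, -1.0, 1.6]
gripper_width: 0.572
```

```bash
python3 -m jog '{"rot":[[0,0,0],[0,0,0],[0,0,0],[0,0,0],[0,0,0],[0,0,0],[0,0,0],[0,0,0],[0,0,0]],"delta_pos":[[0,0,-0.5],[0,0,0],[0,0,0],[0,0,0],[0,0,20],[0,0,35],[0,0,35],[0,0,35],[0,0,30]],"grip":[80,80,80,80,80,80,80,80,80]}'
python3 -m jog '{"rot":[[0,0,0],[0,0,0],[0,0,0],[0,0,0],[0,0,0],[0,0,0],[0,0,0],[0,0,0],[0,0,0],[0,0,0]],"delta_pos":[[-18,-34,0],[-18,-34,0],[-18,-34,0],[-18,-34,0],[-18,-34,0],[-18,-34,0],[-18,-34,0],[-18,-34,0],[-18,-34,0],[-18,-34,0]],"grip":[80,80,80,80,80,80,80,80,80,80]}'
python3 -m jog '{"rot":[[0,0,0],[0,0,0],[0,0,0],[0,0,0],[0,0,0],[0,0,0]],"delta_pos":[[-20,-30,0],[-20,-30,0],[-20,-30,0],[-20,-30,0],[0,0,0],[0,0,0]],"grip":[80,80,80,80,80,80]}'
python3 - <<'E'
from station import vision,r
import cv2,numpy as np
for n in("top","side"):
    c=vision.capture(n); np.savez(f"{n}11.npz",**c)
s=np.load("side11.npz")["frame"];t=np.load("top11.npz")["frame"]
o=np.hstack([cv2.resize(s[150:270,225:345],(400,400),interpolation=cv2.INTER_CUBIC),cv2.resize(t[125:245,250:370],(400,400),interpolation=cv2.INTER_CUBIC)])
o=np.vstack([o,np.hstack([cv2.resize(t[70:300,80:420],(296,200)),cv2.resize(s[60:384,100:512],(254,200)),np.zeros((200,250,3),np.uint8)])])
cv2.imwrite("pics/g11.png",o[:,:,::-1])
E
```

```text
time_s: 53.97
tcp_pos: [0.5992, -0.0818, 0.2423]
ee_rot: [[0.023, -1.0, 0.002], [-1.0, -0.023, -0.0], [0.0, -0.002, -1.0]]
wrist_force: [0.5, 1.4, -0.2]
gripper_width: 0.798
time_s: 54.8
tcp_pos: [0.4178, -0.4231, 0.2397]
ee_rot: [[0.023, -1.0, 0.0], [-1.0, -0.023, -0.0], [0.0, -0.0, -1.0]]
wrist_force: [0.8, -0.5, 0.6]
gripper_width: 0.797
time_s: 55.3
tcp_pos: [0.3375, -0.5429, 0.2388]
ee_rot: [[0.02, -1.0, -0.001], [-1.0, -0.02, 0.001], [-0.001, 0.001, -1.0]]
wrist_force: [0.1, 0.3, 0.1]
gripper_width: 0.8
```

View pics/g11.png

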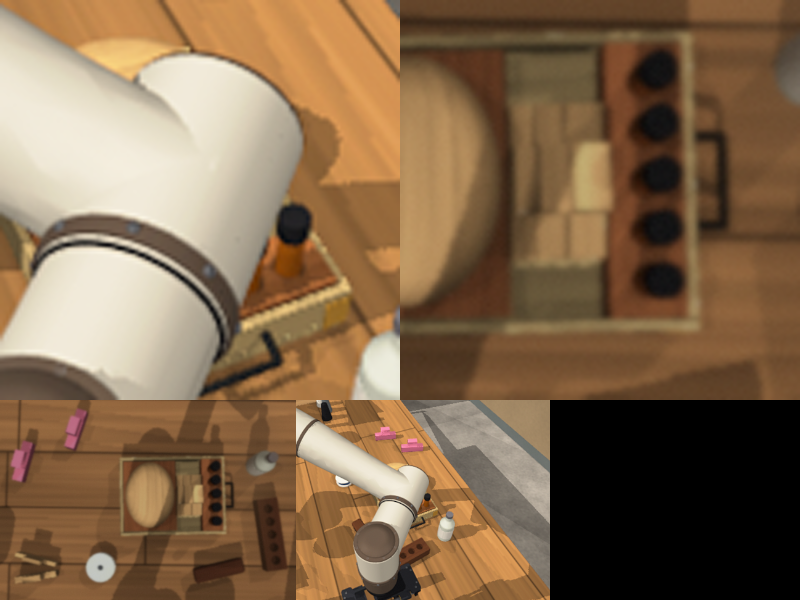

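The final top view shows the gap filled by three packers (x 512–606), five caps in the rack holes, and the stand empty. The spool, bottle, brush and pinks are where they were. As a last check I triangulate the cap heights and compare the bystanders, using the frames taken at p18.

```bash
python3 - <<'E'
from h import *
t=dict(np.load("top9.npz")); s=dict(np.load("side9.npz"))
T=sorted([b[0] for b in blobs(t["frame"].max(2)<38,312,135,345,222)],key=lambda p:-p[1])
S=sorted([b[0] for b in blobs(s["frame"].max(2)<38,250,205,325,250)],key=lambda p:p[0])
print(len(T),len(S))
for a,b in zip(T,S):
    A0=t["xyz"];A=ray(t,*a,0)-A0;B0=s["xyz"];B=ray(s,*b,0)-B0
    k=np.linalg.lstsq(np.c_[A,-B],B0-A0,rcond=None)[0]; print(((A0+k[0]*A+B0+k[1]*B)/2).round(4))
a=np.load("top0.npz")["frame"].astype(int)
g=np.load("top11.npz")["frame"].astype(int)
sp=lambda f:[b[0].round(1).tolist() for b in blobs((f.min(2)>140),170,235,225,290,50)]
print("spool",sp(a),sp(g)); br=lambda f:[b[0].round(1).tolist() for b in blobs((f.max(2)<75),300,250,362,282,50)]
print("brush",br(a),br(g)); bo=lambda f:[b[0].round(1).tolist() for b in blobs((f.min(2)>95),360,120,402,160,20)]
print("bottle",bo(a),bo(g))
E
```

```text
5 5
[ 0.5258 -0.1793  0.094 ]
[ 0.5639 -0.1786  0.0948]
[ 0.6018 -0.1782  0.0961]
[ 0.6396 -0.1758  0.0979]
[ 0.6775 -0.1748  0.0962]
spool [[195.0, 262.2]] [[195.0, 262.3]]
brush [[330.4, 264.6]] [[330.1, 265.0]]
bottle [[381.4, 148.2]] [[381.3, 146.5]]
```

```bash
python3 - <<'E'
import numpy as np,cv2
s0=cv2.cvtColor(np.load("side0.npz")["frame"],6); t0=cv2.cvtColor(np.load("top0.npz")["frame"],6)
for n,i,(x,y,w,h) in [("side",9,(328,238,30,52)),("top",11,(362,124,40,36)),("top",9,(362,124,40,36))]:
    a=(s0 if n=="side" else t0); b=cv2.cvtColor(np.load(f"{n}{i}.npz")["frame"],6)
    R=cv2.matchTemplate(b[y-8:y+h+8,x-8:x+w+8],a[y:y+h,x:x+w],cv2.TM_CCOEFF_NORMED); _,m,_,l=cv2.minMaxLoc(R); print(n,i,m,l[0]-8,l[1]-8)
E
```

```text
side 9 0.9717538356781006 0 0
top 11 0.9174202680587769 0 0
top 9 0.9167670011520386 0 0
```

The bottle has not moved, so I'm handing the job in.

```bash
python3 -c "
from station import finish_job
print(finish_job())"
```

```text
the job is handed in; nothing more can be done
None
```

The case is packed and the job is handed in, at about 55 s on the robot's clock. All five dye vials are in the rack. The gap is filled with the 30, 24 and one 18 mm packer, 72 mm in all.

- **Gap and play:** the small hat block leaves a 75 mm gap, so about 3 mm of play remains. The camera reading before the last packer left 20.5–21.5 mm free for the 18 mm one, which agrees.
- **Packers:** all three reached the case floor without forcing. The highest contact reading was about 8 N, from pushing the 24 mm packer against the 30 mm one.
- **Vials:** each gripper height matched the hole bottom. Two-view cap heights came out at 94–98 mm against a nominal 106 mm. That check shares the cameras' low bias, so it shows no vial standing high but is not exact.
- **Bystanders:** image matching found no movement of the bottle. Its brightness centroid shifted by 1.7 px, probably from lighting. The spool and brush are unmoved to within half a pixel.

One step went off plan. The 30 mm packer ended up about 5 mm off the gripper's line, probably because it tilted in the grip during the brisk carry. It was pushed up to the rack, and the top view shows it seated against it. I carried the other two more gently and they landed as predicted.

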